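Set out the clock-kit counter

TASK

Set out the clock-kit counter for the shoppers: hang every dial plate from the rack by its hole on a display hook, one to a hook, with the printed face outward, away from the stand's back panel, and put every pine leg from the pocket tray into the open wooden box, which must stay upright on the bench. Leave the glue bottle, the paint can and the screwdriver where they are.

Things in the scene. Friction and masses are not known exactly. Their poses are not given: they have to be found in the camera images.
- dial1_c (a point): plywood clock dial plate, 9 x 60 x 120 mm (x, y, z), about 60 g; its +x face has a white printed round dial with black ticks and hands, the other is bare. The point is its centre; x: normal out of the printed face, y: across the width, z: to the end with the hanging hole. Starts upright in a rack slot, printed face either way. May be absent (None from the start)
- dial1_eye (a point): centre of the hanging hole of dial1: a rectangular through-hole 24 mm wide (y) and 26 mm high (z), 33 mm above the plate's centre, 27 mm below its upper edge; same axes as dial1_c
- dial2_c (a point): plywood clock dial plate, 9 x 60 x 120 mm (x, y, z), about 60 g; its +x face has a white printed round dial with black ticks and hands, the other is bare. The point is its centre; x: normal out of the printed face, y: across the width, z: to the end with the hanging hole. Starts upright in a rack slot, printed face either way. May be absent (None from the start)
- dial2_eye (a point): centre of the hanging hole of dial2: a rectangular through-hole 24 mm wide (y) and 26 mm high (z), 33 mm above the plate's centre, 27 mm below its upper edge; same axes as dial2_c
- dial3_c (a point): plywood clock dial plate, 9 x 60 x 120 mm (x, y, z), about 60 g; its +x face has a white printed round dial with black ticks and hands, the other is bare. The point is its centre; x: normal out of the printed face, y: across the width, z: to the end with the hanging hole. Starts upright in a rack slot, printed face either way. May be absent (None from the start)
- dial3_eye (a point): centre of the hanging hole of dial3: a rectangular through-hole 24 mm wide (y) and 26 mm high (z), 33 mm above the plate's centre, 27 mm below its upper edge; same axes as dial3_c
- hook1 (a point): point on the axis of a hook's 8 mm round steel rod, 26 mm out from the face of the stand's back panel, 190 mm above the table. x points outward along the hook (from the panel to its free end, the shoppers' side), y along the panel, z up. The rod runs level to 19 mm beyond this point, then rises 7 mm over the next 7 mm (uppermost point 11 mm above the rod's axis)
- hook1_tip (a point): free end of hook1, 26 mm outward of the point hook1 and 7 mm higher
- hook2 (a point): point on the axis of a hook's 8 mm round steel rod, 26 mm out from the face of the stand's back panel, 190 mm above the table. x points outward along the hook (from the panel to its free end, the shoppers' side), y along the panel, z up. The rod runs level to 19 mm beyond this point, then rises 7 mm over the next 7 mm (uppermost point 11 mm above the rod's axis)
- hook2_tip (a point): free end of hook2, 26 mm outward of the point hook2 and 7 mm higher
- hook3 (a point): point on the axis of a hook's 8 mm round steel rod, 26 mm out from the face of the stand's back panel, 190 mm above the table. x points outward along the hook (from the panel to its free end, the shoppers' side), y along the panel, z up. The rod runs level to 19 mm beyond this point, then rises 7 mm over the next 7 mm (uppermost point 11 mm above the rod's axis)
- hook3_tip (a point): free end of hook3, 26 mm outward of the point hook3 and 7 mm higher
- stand: fixed wooden display stand; upright back panel 320 mm long (y), 14 mm thick, its top 222 mm above the table, with three hooks 120 mm apart on its +x face, which looks away from the robot. Origin: on the table, below the middle of that face; z up
- rack: fixed slotted rack the dial plates stand in, 170 (x) x 100 (y) mm, 34 mm high; three slots across its y at x = -55, 0, +55 mm, each 11.5 mm wide, 66 mm long, floor 10 mm above the table. Origin: centre of its underside
- tray: fixed wooden pocket tray, 200 (x) x 140 (y) x 28 mm, six square pockets 26 mm wide and 20 mm deep at x = -65, 0, 65 and y = -33, 33 mm; the legs stand in them. Origin: centre of its underside
- leg1_c (a point): plain pine leg of a clock kit, square 22 x 22 mm, 90 mm long (its z), standing in a pocket of the tray. The point is its centre, 45 mm from either end. About 35 g. May be absent (None from the start)
- leg2_c (a point): plain pine leg of a clock kit, square 22 x 22 mm, 90 mm long (its z), standing in a pocket of the tray. The point is its centre, 45 mm from either end. About 35 g. May be absent (None from the start)
- leg3_c (a point): plain pine leg of a clock kit, square 22 x 22 mm, 90 mm long (its z), standing in a pocket of the tray. The point is its centre, 45 mm from either end. About 35 g. May be absent (None from the start)
- leg4_c (a point): plain pine leg of a clock kit, square 22 x 22 mm, 90 mm long (its z), standing in a pocket of the tray. The point is its centre, 45 mm from either end. About 35 g. May be absent (None from the start)
- leg5_c (a point): plain pine leg of a clock kit, square 22 x 22 mm, 90 mm long (its z), standing in a pocket of the tray. The point is its centre, 45 mm from either end. About 35 g. May be absent (None from the start)
- box_in (a point): centre of the inner floor of the loose open pine box, 120 (x) x 180 (y) mm outside, 45 mm high, walls 7 mm thick; the inner floor 7 mm above the table; z up. About 0.5 kg, it can be knocked aside
- glue: bystander: white glue bottle, diameter 48 mm, 130 mm high; origin at its underside
- paint: bystander: plain metal paint can, diameter 70 mm, 85 mm high; origin at its underside
- driver: bystander: screwdriver with a dark wooden handle, 200 mm long, lying flat along its x; origin at its underside
Not all that is in view belongs to the job. Leave any purple look-alike of the part that bears leg4_c alone.

How it is judged:
By the outcome, as a careful person would: the job done as asked, in the order asked, and still so for the second after the job is handed in, with the robot touching nothing.
Of dial1, dial2, dial3 only 2 to 3 are there at a start; the rules pass over those that are not, and their reading is None.
Of leg1, leg2, leg3, leg4, leg5 only 3 to 5 are there at a start; the rules pass over those that are not, and their reading is None.
At some moment in a run one of box may be knocked a few centimetres aside while the robot is not near it.
It also fails if it takes over 210 s, if anything falls off the work surface, if the arm or the gripper's body presses on something with over 40 N, if the wrist force passes 120 N, or if a joint passes its speed limit or range.

ROBOT

A 6-joint arm with a two-finger parallel gripper is mounted at the origin on the work surface. World frame = base frame: x ahead of the robot, y to its left, z up, the work surface at z = 0. Lengths are in m, angles in degrees, forces in N, time in s.
With the tool pointing down it reaches from about 0.35 to 0.925 m from the base axis. Payload 6.4 kg.
Tool frame: the origin (TCP) lies midway between the tips of the shut fingers; the grasp point (between the pads) lies 19 mm behind it; x points along the fingers, y is the direction in which the jaws open and shut, and the axes are right-handed (so a half turn about x gives the same grasp; the last joint's range is limited). The gripper opens to 94 mm and grips with 3 to 60 N. Pads are 16 mm wide; open, the fingers measure 119 mm over their backs; the gripper's body (75 mm by 177 mm) begins 78 mm behind the grasp point.
Start: joints at [-82.282, 14.043, 89.255, -0, 76.702, -9.975], TCP at [0.198, -0.619, 0.205] pointing down, gripper open.
Joint ranges: [-179.41, 179.41], [-58.25, 129.5], [7.25, 145.43], [-54.29, 234.29], [11.92, 165.04], [-157.13, 157.13]. Speed limits (degrees/s): [147.25, 147.25, 180, 180, 180, 180].

INTERFACE

Orientations are given as [roll, pitch, yaw] about the fixed x, y, z axes, in that order (R = Rz(yaw) Ry(pitch) Rx(roll)).
In Python, from station import * gives the robot as it stands. The module is installed in compiled form; this text tells all that it offers.
- The arm moves only by the tool drive_tool, never from a script. Its argument "moves" is a list that holds one entry, the list of rows, each a list of 6 numbers: the shift along the tool's x, y, z in cm, then the turn, a rotation vector about the tool's x, y, z in rad. In form: [[[dx, dy, dz, wx, wy, wz], ...]]. A call has 1 to 20 rows; each row shifts and turns the commanded pose from where the row before left it, along the tool's axes as they then stand; what a row does not reach is not made up. A row lasts 1/12 s, in which the tool goes at most 41.7 mm and 7.16 degrees, less where a joint would pass 70% of its speed; a pose out of reach is approached as far as the arm can. A call with a gripper value outside its range is refused whole. "gripper" is the gripper command: -1 is fully open, 1 is shut, values between are in proportion, set as the call begins (left out, the last holds). The fingers move at their own pace and stop on an object; "newtons" is the grip in N (left out, the last holds). Time passes only in rows, so rows that do not move let the fingers close. It gives the time, the measured TCP pose, the force and the opening at its end, in the units of the state.
- observe(): the state, without advancing time (a new reading comes with each control period).
- grab_frame(name): name is "side" or "top" or "wrist"; returns a dict with "frame" (384x512x3 uint8, red, green, blue), "depth" (384x512 float32, m along the optical axis (not along the pixel's ray), 0 where there is no reading), "K" (3x3 intrinsics, pixels), "T" (4x4, takes a point from camera to world coordinates). Camera axes: x right, y down, z forward; pixel columns grow to the right and rows downward; lengths in m; the calibration is good to about 2 mm. A picture is of the moment at which its call begins.
- job_done(): hands the job in, once; it reports no verdict.
The state is a dict: "t": time; "qpos": joint angles; "joint_vel": joint speeds; "tau": joint torques, N m; "tool_pos": TCP position; "tcp_rot": TCP orientation; "force": force on the tool from outside, world axes, zero at the start; "torque": the same for the moment, N m; "grip_width": opening from 0.0 (shut) to 1.0 (fully open).
Only numpy, scipy, OpenCV 4.12 (cv2) and the standard library are available. Lean on these libraries where they do the work, as an engineer would, in place of code of your own. Each camera call takes 0.05 s, during which the arm holds its last target.

## Working session

There is one attempt and no reset: what is moved stays moved. The work goes in short steps, Python scripts to look and compute and a tool call to move; the robot and the scene stay as the last step left them, time stands still between calls to the robot, and variables do not carry over. Pictures are saved under pics/ and viewed, and the job is handed in when it is done.

Besides the shell and the picture viewer there is one more tool, called after "Call:" in YAML: its name, and indented under it one key for each argument. drive_tool: Moves the arm, as the interface text tells. Its arguments: {"type":"object","properties":{"moves":{"type":"array","items":{"type":"array","items":{"type":"array","items":{"type":"number"}}}},"gripper":{"type":"number"},"newtons":{"type":"number"}},"required":["moves"]}

```bash
mkdir -p pics
cat > h.py <<'E'
import numpy as np, cv2
from station import *
def save(name,fn,scale=1):
    f=grab_frame(name); np.savez(fn+'.npz',**f)
    im=cv2.cvtColor(f['frame'],cv2.COLOR_RGB2BGR)
    cv2.imwrite('pics/'+fn+'.png',cv2.resize(im,None,fx=scale,fy=scale))
    return f
def P(f,u,v,d=None):
    d=f['depth'][int(v),int(u)] if d is None else d
    p=np.linalg.inv(f['K'])@np.array([u,v,1.0])*d
    return (f['T']@np.append(p,1))[:3]
E
python3 - <<'E'
from h import *
np.set_printoptions(precision=3,suppress=True)
for n in ['side','top','wrist']:
    f=save(n,n+'0',1.5); print(n,f['K'][0,0],f['T'])
print(observe())
E
```

```text
side 405.7777506494636 [[ 0.972 -0.167  0.164  0.425]
 [-0.234 -0.684  0.691 -0.731]
 [-0.004 -0.71  -0.704  0.887]
 [ 0.     0.     0.     1.   ]]
top 405.0746598906136 [[ 0.019 -0.989  0.147  0.41 ]
 [-1.    -0.021 -0.015  0.017]
 [ 0.018 -0.147 -0.989  1.375]
 [ 0.     0.     0.     1.   ]]
wrist 276.26580539342524 [[ 0.304 -0.913 -0.273  0.277]
 [-0.953 -0.292 -0.085 -0.594]
 [-0.002  0.286 -0.958  0.384]
 [ 0.     0.     0.     1.   ]]
{'t': 0.15, 'qpos': array([-82.283,  14.076,  89.308,  -0.001,  76.701,  -9.975]), 'joint_vel': array([ 0.063, -0.089, -0.281,  0.054, -0.001,  0.042]), 'tau': array([  0.001, -41.626, -31.498,   0.069,   0.032,  -0.   ]), 'tool_pos': array([ 0.197, -0.619,  0.205]), 'tcp_rot': array([-99.024,  89.915,  98.669]), 'force': array([-0.444, -0.185,  0.295]), 'torque': array([-0.022, -0.046,  0.042]), 'grip_width': 0.9985050975687103}
```

View pics/side0.png

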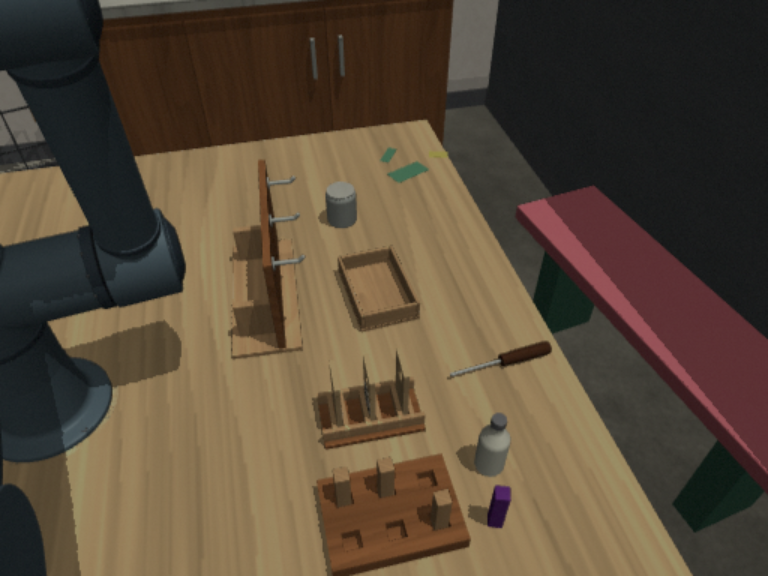

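View pics/top0.png

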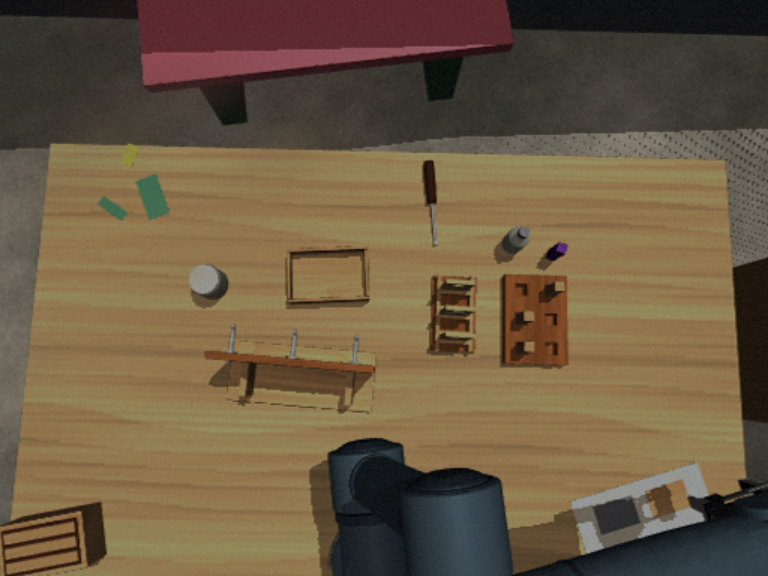

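View pics/wrist0.png

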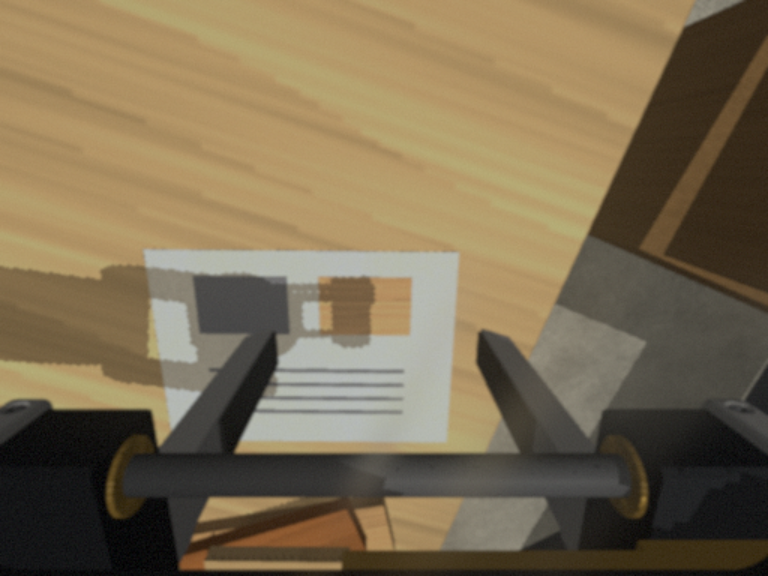

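Run:
```python
from h import *
def crop(fn,x0,y0,x1,y1,s,out):
    im=np.load(fn+'.npz')['frame'][y0:y1,x0:x1][:,:,::-1]
    cv2.imwrite('pics/'+out+'.png',cv2.resize(im,None,fx=s,fy=s,interpolation=cv2.INTER_CUBIC))
crop('side0',205,220,345,384,4.5 if 0 else 3.6,'cs1')
crop('top0',120,140,390,280,2.9,'ct1')
crop('side0',145,95,290,245,3.9,'cs2')
```

```text
(no output)
```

View pics/cs1.png

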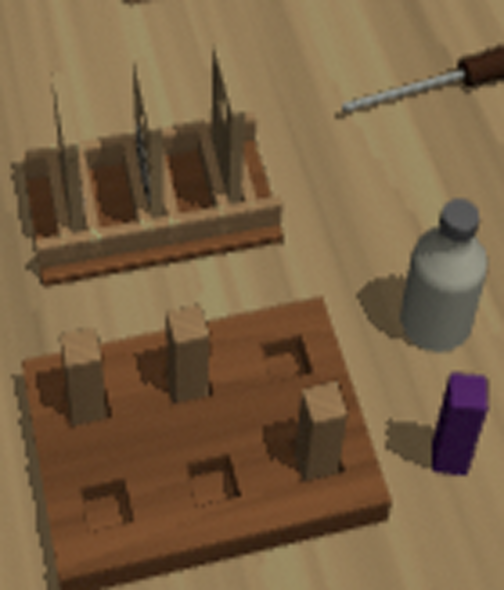

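View pics/ct1.png

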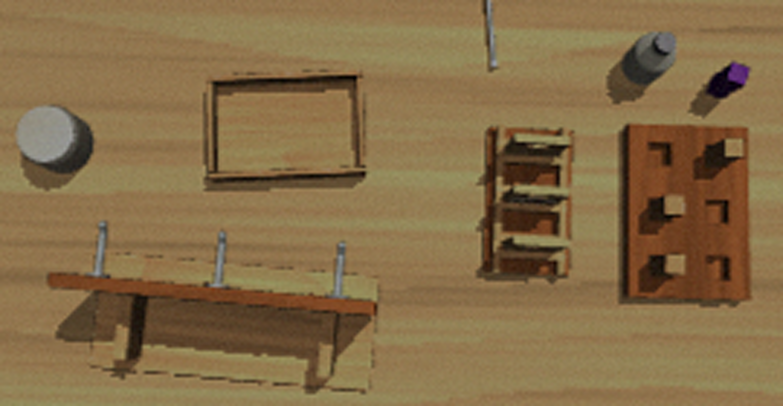

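View pics/cs2.png

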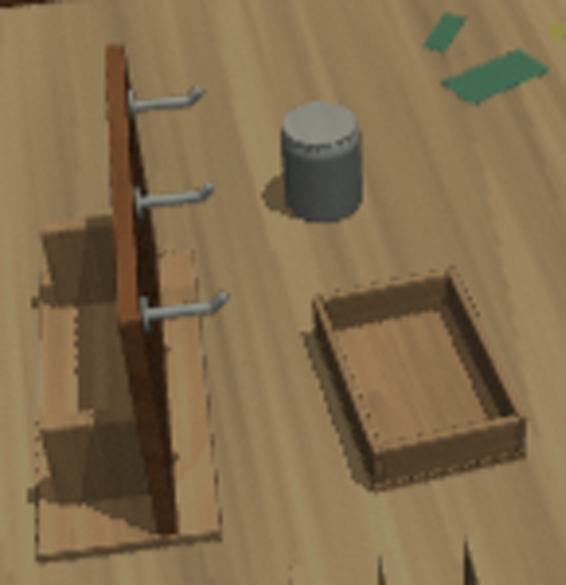

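```bash
cat >> h.py <<'E'
def cloud(f):
    h,w=f['depth'].shape
    v,u=np.mgrid[:h,:w]; d=f['depth']
    p=np.stack([u*d,v*d,d],-1)@np.linalg.inv(f['K']).T
    p=p@f['T'][:3,:3].T+f['T'][:3,3]; p[d==0]=np.nan
    return p
def ray(f,u,v,z):
    r=f['T'][:3,:3]@np.linalg.inv(f['K'])@np.array([u,v,1.0]); o=f['T'][:3,3]
    return o+r*(z-o[2])/r[2]
E
python3 - <<'E'
from h import *
np.set_printoptions(precision=3,suppress=True)
t=np.load('top0.npz'); s=np.load('side0.npz')
for n,f in (('top',t),('side',s)):
    c=cloud(f); z=c[...,2]
    print(n,'bench z',np.nanmedian(z[(np.abs(c[...,0]-.7)<.05)&(np.abs(c[...,1]-.05)<.2)]))
    # elevated blobs
    for lo,hi,nm in ((.06,.3,'hi'),(.02,.06,'low')):
        m=((z>lo)&(z<hi)&(c[...,0]>.3)&(c[...,0]<.9)&(c[...,1]>-.55)&(c[...,1]<.45)).astype(np.uint8)
        k,l,st,ce=cv2.connectedComponentsWithStats(m)
        for i in range(1,k):
            if st[i,4]<8: continue
            q=c[l==i]; print(nm,st[i],'min',q.min(0),'max',q.max(0),'med',np.median(q,0))
E
```

```text
top bench z 8.779923545787494e-05
hi [337 151  16  15 191] min [ 0.68  -0.306  0.061] max [ 0.726 -0.261  0.135] med [ 0.698 -0.279  0.09 ]
hi [368 162  10   9  69] min [ 0.665 -0.387  0.06 ] max [ 0.691 -0.363  0.096] med [ 0.676 -0.373  0.088]
hi [125 176  23  22 386] min [0.561 0.36  0.06 ] max [0.629 0.427 0.091] med [0.594 0.391 0.083]
hi [295 186  22   7 123] min [ 0.588 -0.18   0.06 ] max [ 0.599 -0.12   0.136] med [ 0.592 -0.149  0.124]
hi [366 188  10   8  74] min [ 0.582 -0.377  0.06 ] max [ 0.604 -0.353  0.104] med [ 0.592 -0.361  0.095]
hi [295 204  21   6 107] min [ 0.533 -0.179  0.062] max [ 0.545 -0.119  0.134] med [ 0.537 -0.149  0.125]
hi [346 207  10   8  71] min [ 0.519 -0.31   0.061] max [ 0.54  -0.288  0.104] med [ 0.529 -0.296  0.097]
hi [ 136  216  114   55 1006] min [0.336 0.024 0.061] max [0.492 0.343 0.228] med [0.421 0.184 0.219]
hi [294 221  22   6  89] min [ 0.478 -0.177  0.06 ] max [ 0.49  -0.119  0.134] med [ 0.483 -0.146  0.128]
hi [346 228  10   7  66] min [ 0.454 -0.31   0.06 ] max [ 0.475 -0.287  0.102] med [ 0.464 -0.295  0.098]
low [282 107   8  2
[... 2834 characters left out ...]
 max [0.423 0.073 0.059] med [0.414 0.027 0.04 ]
low [333 227  35  15 234] min [ 0.794 -0.108  0.02 ] max [ 0.897 -0.079  0.031] med [ 0.846 -0.096  0.026]
low [273 251   3   7  18] min [ 0.62  -0.119  0.021] max [ 0.627 -0.108  0.038] med [ 0.623 -0.116  0.033]
low [ 211  253   73   40 1154] min [ 0.455 -0.193  0.02 ] max [ 0.625 -0.103  0.06 ] med [ 0.534 -0.172  0.035]
low [317 295  21  20 178] min [ 0.681 -0.308  0.02 ] max [ 0.724 -0.271  0.059] med [ 0.693 -0.302  0.041]
low [ 211  302  103   81 4786] min [ 0.431 -0.403  0.02 ] max [ 0.632 -0.26   0.06 ] med [ 0.525 -0.34   0.029]
low [326 333  12  16 103] min [ 0.667 -0.388  0.02 ] max [ 0.689 -0.361  0.06 ] med [ 0.675 -0.383  0.041]
```

Run:
```python
from h import *
np.set_printoptions(precision=4,suppress=True)
for n in ('top0','side0'):
    f=np.load(n+'.npz'); c=cloud(f); x,y,z=c[...,0],c[...,1],c[...,2]
    print(n)
    # plates: points z>.122
    for x0 in (.485,.539,.594):
        m=(abs(x-x0)<.015)&(abs(y+.149)<.05)&(z>.125)&(z<.138); q=c[m]
        print('plate',len(q),q.mean(0),'y',q[:,1].min(),q[:,1].max(),'slope dx/dy',np.polyfit(q[:,1],q[:,0],1)[0])
    m=(z>.217)&(z<.23)&(abs(x-.42)<.03)&(y>0)&(y<.4); q=c[m]
    p=np.polyfit(q[:,1],q[:,0],1); print('panel top',len(q),p,'y',q[:,1].min(),q[:,1].max(),'ymid',(q[:,1].min()+q[:,1].max())/2,'z',np.median(q[:,2]), 'resid',np.percentile(q[:,0]-np.polyval(p,q[:,1]),[2,98]))
    m=(z>.18)&(z<.215)&(x-np.polyval(p,y)>.018)&(x<.52)&(y>0)&(y<.4)
    k,l,st,ce=cv2.connectedComponentsWithStats(m.astype(np.uint8))
    for i in range(1,k):
        if st[i,4]<5: continue
        q=c[l==i]; b=np.argmax(q[:,0]); lev=q[q[:,2]<.197]
        print('hook',st[i],'tip',q[b],'ymean',q[:,1].mean(),'min',q.min(0),'zmax',q[:,2].max(),'lin',np.polyfit(q[:,0],q[:,1],1) )
```

```text
top0
plate 58 [ 0.4842 -0.1495  0.1299] y -0.17704072064932946 -0.12133802268953513 slope dx/dy 0.04542748619974241
plate 54 [ 0.5389 -0.1493  0.1296] y -0.17741431811345215 -0.12119668347375019 slope dx/dy 0.03592444580821391
plate 57 [ 0.5942 -0.1499  0.1298] y -0.1802347703530865 -0.12091777183506171 slope dx/dy 0.04807023671266011
panel top 555 [0.0691 0.4092] y 0.02654502318717606 0.34287643442275656 ymid 0.1847107288049663 z 0.2212113901326096 resid [-0.0067  0.0067]
hook [153 216   4  16  43] tip [0.492  0.2981 0.1968] ymean 0.29965307297532534 min [0.4489 0.2944 0.1868] zmax 0.19990595268821143 lin [-0.0863  0.3403]
hook [194 220   4  16  44] tip [0.4826 0.1789 0.1987] ymean 0.18006375796619756 min [0.4399 0.1757 0.1849] zmax 0.20186256469868513 lin [-0.0714  0.2131]
hook [235 223   4  16  43] tip [0.4763 0.0602 0.198 ] ymean 0.06099866318774514 min [0.4331 0.0571 0.1884] zmax 0.20157836804772788 lin [-0.0708  0.0931]
side0
plate 90 [ 0.486  -0.1501  0.131 ] y -0.1795440874113523 -0.11723222698154767 slope dx/dy 0.03677174800017068
plate 89 [ 0.5408 -0.1503  0.1315] y -0.17870293089859401 -0.11779110853703889 slope dx/dy 0.036391590070072324
plate 92 [ 0.5956 -0.151   0.1312] y -0.17936677485574948 -0.11896319671833189 slope dx/dy 0.04063017627524097
panel top 400 [0.068 0.411] y 0.024568322168976975 0.3434376064337066 ymid 0.18400296430134178 z 0.22399231744042714 resid [-0.007   0.0067]
hook [182 117  15   6  45] tip [0.4927 0.3012 0.2031] ymean 0.3007199449074216 min [0.4498 0.2959 0.1887] zmax 0.20606193708250553 lin [-0.1228  0.3586]
hook [184 141  16   7  50] tip [0.4845 0.1804 0.2014] ymean 0.18078215567742767 min [0.4418 0.1749 0.1901] zmax 0.20355032120854755 lin [-0.0404  0.1995]
hook [186 170  18   7  56] tip [0.4778 0.0623 0.1971] ymean 0.060658275095346985 min [0.4335 0.0563 0.1898] zmax 0.20269095978258278 lin [-0.0616  0.0887]
```

```bash
cat >> h.py <<'E'
from scipy.spatial.transform import Rotation as Ro
def pose():
    o=observe(); R=Ro.from_euler('xyz',o['tcp_rot'],degrees=True); return np.array(o['tool_pos']),R,o
def down(yaw):  # tool x down, tool y at yaw deg
    a=np.radians(yaw); y=np.array([np.cos(a),np.sin(a),0]); x=np.array([0,0,-1.]); 
    return Ro.from_matrix(np.stack([x,y,np.cross(x,y)],1))
def plan(pt,yaw):
    p,R,o=pose(); Rt=down(yaw)
    rv=(R.inv()*Rt).as_rotvec()
    d=(np.array(pt)-p)*100
    print('now',p.round(4),'y-axis',R.as_matrix()[:,1].round(4),'xaxis',R.as_matrix()[:,0].round(4),'t',o['t'],'q',np.array(o['qpos']).round(1),'grip',round(o['grip_width'],3),'F',np.array(o['force']).round(1))
    print(' turn rv',rv.round(4),'rows',abs(rv).max()/.12,'| shift(cm) cur axes',R.inv().apply(d).round(2),'after turn axes',Rt.inv().apply(d).round(2))
E
python3 - <<'E'
from h import *
p,R,o=pose(); print(R.as_matrix().round(3))
plan([.66,-.15,.24],-92.3); plan([.66,-.15,.24],87.7)
E
```

```text
[[-0.     0.304 -0.953]
 [ 0.001 -0.953 -0.304]
 [-1.    -0.001 -0.   ]]
now [ 0.1975 -0.6188  0.2046] y-axis [ 0.3039 -0.9527 -0.0015] xaxis [-2.0e-04  1.5e-03 -1.0e+00] t 0.15 q [-82.3  14.1  89.3  -0.   76.7 -10. ] grip 0.999 F [-0.4 -0.2  0.3]
 turn rv [0.3489 0.     0.0015] rows 2.9077736999796526 | shift(cm) cur axes [ -3.48 -30.61 -58.31] after turn axes [ -3.54 -48.7  -44.33]
now [ 0.1975 -0.6188  0.2046] y-axis [ 0.3039 -0.9527 -0.0015] xaxis [-2.0e-04  1.5e-03 -1.0e+00] t 0.15 q [-82.3  14.1  89.3  -0.   76.7 -10. ] grip 0.999 F [-0.4 -0.2  0.3]
 turn rv [-2.7927e+00 -2.1000e-03  0.0000e+00] rows 23.272158820202165 | shift(cm) cur axes [ -3.48 -30.61 -58.31] after turn axes [-3.54 48.7  44.33]
```

Call:
drive_tool:
  moves:
    - [[0, 0, 0, 0.116, 0, 0], [0, 0, 0, 0.116, 0, 0], [0, 0, 0, 0.117, 0, 0], [-0.3, -3, -2.8, 0, 0, 0], [-0.3, -3, -2.8, 0, 0, 0], [-0.3, -3, -2.8, 0, 0, 0], [-0.3, -3, -2.8, 0, 0, 0], [-0.3, -3, -2.8, 0, 0, 0], [-0.2, -3, -2.8, 0, 0, 0], [-0.2, -3, -2.8, 0, 0, 0], [-0.2, -3, -2.8, 0, 0, 0], [-0.2, -3, -2.8, 0, 0, 0], [-0.2, -3, -2.8, 0, 0, 0], [-0.2, -3, -2.8, 0, 0, 0], [-0.2, -3, -2.8, 0, 0, 0], [-0.2, -3, -2.8, 0, 0, 0], [-0.2, -3, -2.8, 0, 0, 0], [-0.2, -3, -2.6, 0, 0, 0], [-0.2, -3.7, -2.5, 0, 0, 0], [0, 0, 0, 0, 0, 0], [0, 0, 0, 0, 0, 0]]

```text
$.moves[0]: bad value
```

Call:
drive_tool:
  moves:
    - [[0, 0, 0, 0.116, 0, 0], [0, 0, 0, 0.116, 0, 0], [0, 0, 0, 0.117, 0, 0], [-0.3, -3, -2.8, 0, 0, 0], [-0.3, -3, -2.8, 0, 0, 0], [-0.3, -3, -2.8, 0, 0, 0], [-0.3, -3, -2.8, 0, 0, 0], [-0.3, -3, -2.8, 0, 0, 0], [-0.2, -3, -2.8, 0, 0, 0], [-0.2, -3, -2.8, 0, 0, 0], [-0.2, -3, -2.8, 0, 0, 0], [-0.2, -3, -2.8, 0, 0, 0], [-0.2, -3, -2.8, 0, 0, 0], [-0.2, -3, -2.8, 0, 0, 0], [-0.2, -3, -2.8, 0, 0, 0], [-0.2, -3, -2.8, 0, 0, 0], [-0.2, -3, -2.8, 0, 0, 0], [-0.2, -3.3, -2.6, 0, 0, 0], [-0.2, -3.4, -2.5, 0, 0, 0], [0, 0, 0, 0, 0, 0]]

```text
t: 1.82
tool_pos: [0.6622, -0.1453, 0.2422]
tcp_rot: [-123.1, 89.9, 55.0]
force: [-0.6, 0.7, 0.5]
grip_width: 1.0
```

Run:
```python
from h import *
plan([.66,-.15,.24],-92.3)
save('wrist','w1',1.5)
```

```text
now [ 0.6622 -0.1453  0.2422] y-axis [-0.0334 -0.9994 -0.0019] xaxis [ 0.0013  0.0019 -1.    ] t 1.8167 q [-22.   16.2  82.8   0.1  81.   69.9] grip 1.0 F [-0.6  0.7  0.5]
 turn rv [ 0.0067 -0.0012  0.0019] rows 0.05578950522499891 | shift(cm) cur axes [0.22 0.48 0.21] after turn axes [0.22 0.48 0.2 ]
```

View pics/w1.png

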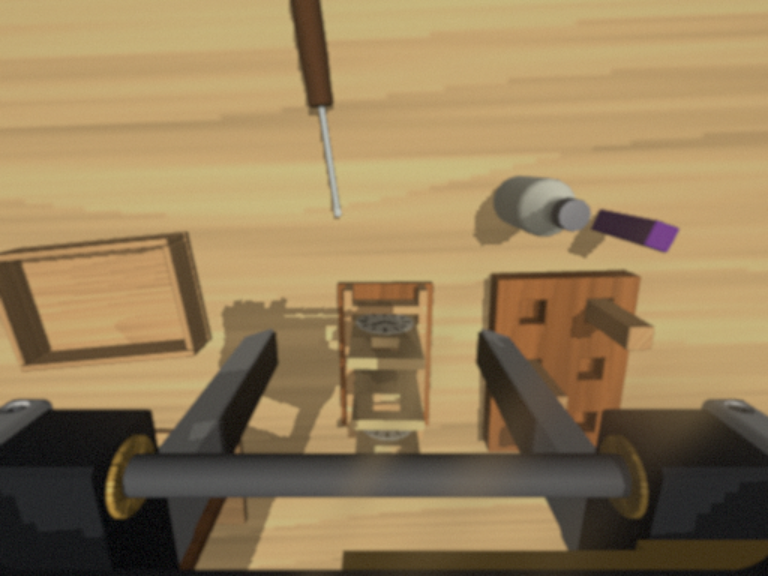

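Run:
```python
from h import *
a=np.load('w1.npz')['frame'][185:310,215:300][:,:,::-1]; b=np.load('side0.npz')['frame'][225:300,205:290][:,:,::-1]
a=cv2.resize(a,(374,550),interpolation=cv2.INTER_CUBIC); b=cv2.resize(b,(420,370),interpolation=cv2.INTER_CUBIC)
o=np.zeros((550,800,3),np.uint8); o[:,:374]=a; o[:370,380:]=b
cv2.imwrite('pics/f1.png',o)
```

```text
(no output)
```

View pics/f1.png

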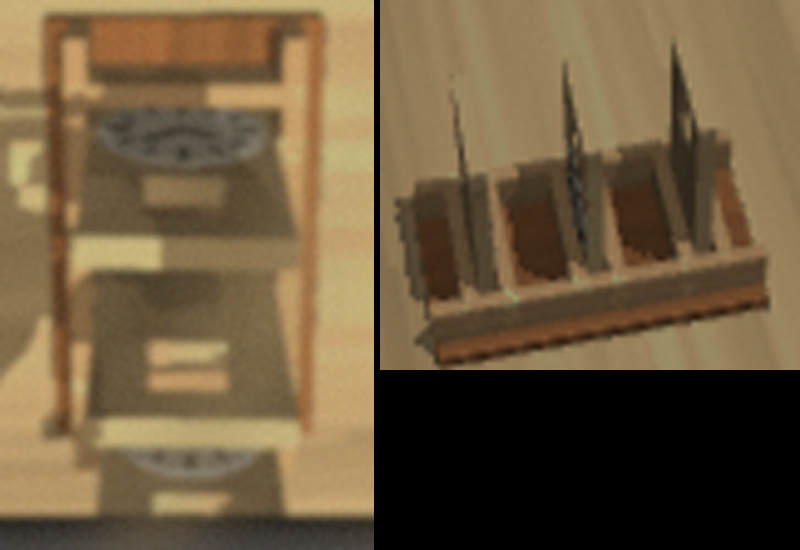

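Run:
```python
from h import *
plan([.595,-.150,.086],-92.3)
```

```text
now [ 0.6606 -0.1479  0.2419] y-axis [-3.510e-02 -9.994e-01 -4.000e-04] xaxis [-2.e-04  4.e-04 -1.e+00] t 1.8667 q [-22.2  16.1  83.    0.   81.   69.8] grip 1.001 F [-0.8 -0.4  0.6]
 turn rv [0.005  0.0003 0.0004] rows 0.04186818169528248 | shift(cm) cur axes [15.6   0.44  6.55] after turn axes [15.59  0.47  6.55]
```

Call:
drive_tool:
  moves:
    - [[1, 0.05, 1.3, 0, 0, 0], [1, 0.05, 1.3, 0.005, 0, 0], [1, 0.05, 1.3, 0, 0, 0], [1, 0.05, 1.3, 0, 0, 0], [1.6, 0.05, 1.35, 0, 0, 0], [2, 0, 0, 0, 0, 0], [2, 0, 0, 0, 0, 0], [2, 0, 0, 0, 0, 0], [2, 0, 0, 0, 0, 0], [1, 0.1, 0, 0, 0, 0], [1, 0.1, 0, 0, 0, 0], [0, 0, 0, 0, 0, 0], [0, 0, 0, 0, 0, 0]]

```text
t: 2.95
tool_pos: [0.5935, -0.1534, 0.0866]
tcp_rot: [93.2, 90.0, -89.5]
force: [-0.2, 0.6, -0.6]
grip_width: 1.0
```

Run:
```python
from h import *
plan([.595,-.150,.086],-92.3)
save('wrist','w2',1.5); save('side','s2',1)
```

```text
now [ 0.5935 -0.1534  0.0866] y-axis [-4.57e-02 -9.99e-01  1.00e-04] xaxis [ 0.e+00 -1.e-04 -1.e+00] t 2.95 q [-25.1  16.7  99.3  -0.   64.   67.6] grip 1.0 F [-0.2  0.6 -0.6]
 turn rv [-0.0056 -0.     -0.0001] rows 0.04678069539125306 | shift(cm) cur axes [ 0.06 -0.34 -0.14] after turn axes [ 0.06 -0.34 -0.14]
```

View pics/w2.png

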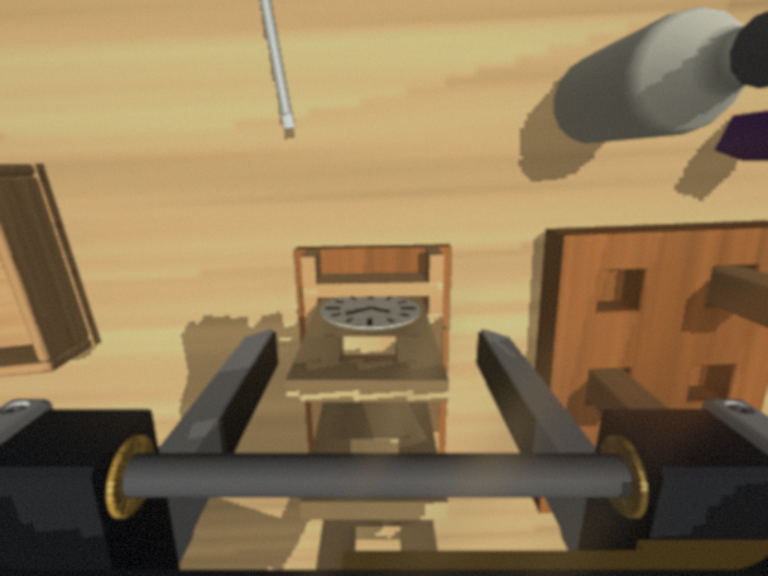

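View pics/s2.png

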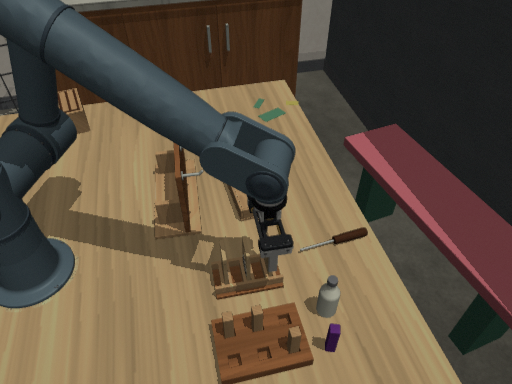

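Call:
drive_tool:
  moves:
    - [[0.05, -0.35, -0.15, 0, 0, 0], [0, 0, 0, 0, 0, 0], [0, 0, 0, 0, 0, 0]]

```text
t: 3.3
tool_pos: [0.5956, -0.1493, 0.0866]
tcp_rot: [157.1, 89.9, -25.5]
force: [-0.5, 0.1, 0.2]
grip_width: 1.001
```

Call:
drive_tool:
  moves:
    - [[0, 0, 0, 0, 0, 0], [0, 0, 0, 0, 0, 0], [0, 0, 0, 0, 0, 0], [0, 0, 0, 0, 0, 0], [0, 0, 0, 0, 0, 0], [0, 0, 0, 0, 0, 0], [0, 0, 0, 0, 0, 0], [0, 0, 0, 0, 0, 0]]
  gripper: 1
  newtons: 25

```text
t: 3.97
tool_pos: [0.5952, -0.1495, 0.0859]
tcp_rot: [110.9, 90.0, -71.7]
force: [0.2, -0.3, 0.3]
grip_width: 0.635
```

Run:
```python
from h import *
plan([.595,-.150,.1765],-92.3)
save('wrist','w3',1.5)
```

```text
now [ 0.5952 -0.1495  0.0859] y-axis [-0.0452 -0.999   0.    ] xaxis [ 0. -0. -1.] t 3.9667 q [-24.7  16.8  99.3  -0.   63.9  67.9] grip 0.635 F [ 0.2 -0.3  0.3]
 turn rv [-0.0051 -0.     -0.    ] rows 0.042290994262275915 | shift(cm) cur axes [-9.06  0.05  0.01] after turn axes [-9.06  0.05  0.01]
```

View pics/w3.png

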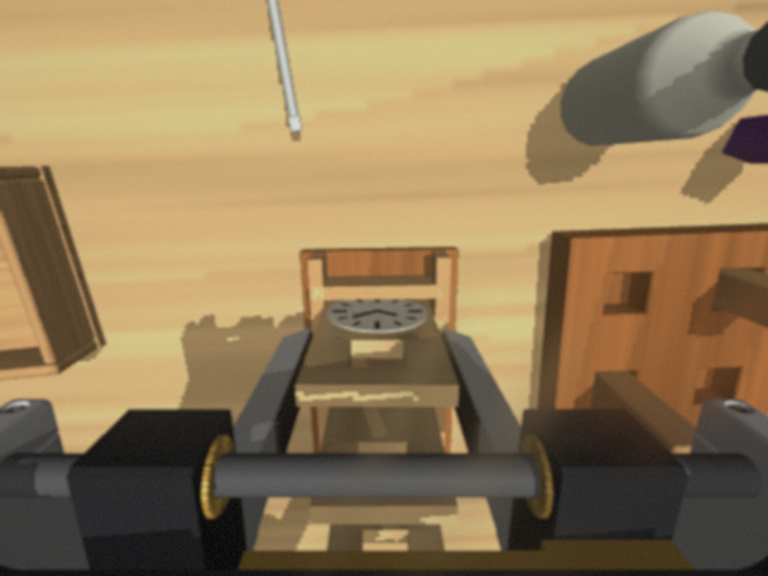

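Call:
drive_tool:
  moves:
    - [[-0.5, 0, 0, 0, 0, 0], [-1, 0, 0, 0, 0, 0], [-1.5, 0, 0, 0, 0, 0], [-1.5, 0, 0, 0, 0, 0], [-1.5, 0, 0, 0, 0, 0], [-1.5, 0, 0, 0, 0, 0], [-1, 0, 0, 0, 0, 0], [-0.55, 0, 0, 0, 0, 0], [0, 0, 0, 0, 0, 0], [0, 0, 0, 0, 0, 0]]

```text
t: 4.85
tool_pos: [0.595, -0.1494, 0.1763]
tcp_rot: [-22.2, 90.0, 155.3]
force: [-0.7, 0.1, -0.7]
grip_width: 0.638
```

Run:
```python
from h import *
plan([.5336,.2971,.1765],-93.9)
save('side','s3',1.5)
```

```text
now [ 0.595  -0.1494  0.1763] y-axis [-4.52e-02 -9.99e-01 -1.00e-04] xaxis [-2.e-04  1.e-04 -1.e+00] t 4.85 q [-24.7  10.8  96.2   0.   73.   67.9] grip 0.638 F [-0.7  0.1 -0.7]
 turn rv [0.0229 0.0003 0.0001] rows 0.1905860880565808 | shift(cm) cur axes [-1.000e-02 -4.432e+01  8.150e+00] after turn axes [-2.000e-02 -4.413e+01  9.160e+00]
```

View pics/s3.png

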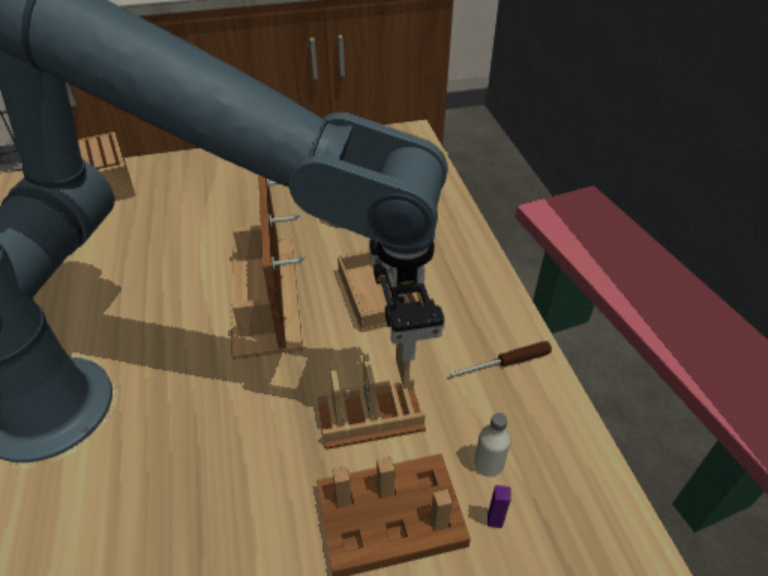

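Call:
drive_tool:
  moves:
    - [[0, -0.8, 0.15, 0.023, 0, 0], [0, -1.6, 0.35, 0, 0, 0], [0, -2.7, 0.55, 0, 0, 0], [0, -3, 0.6, 0, 0, 0], [0, -3, 0.6, 0, 0, 0], [0, -3, 0.6, 0, 0, 0], [0, -3, 0.6, 0, 0, 0], [0, -3, 0.6, 0, 0, 0], [0, -3, 0.6, 0, 0, 0], [0, -3, 0.6, 0, 0, 0], [0, -3, 0.6, 0, 0, 0], [0, -3, 0.6, 0, 0, 0], [0, -3, 0.7, 0, 0, 0], [0, -3, 0.7, 0, 0, 0], [0, -2.7, 0.7, 0, 0, 0], [0, -1.6, 0.4, 0, 0, 0], [0, -0.7, 0.2, 0, 0, 0], [0, 0, 0, 0, 0, 0], [0, 0, 0, 0, 0, 0], [0, 0, 0, 0, 0, 0]]

```text
t: 6.57
tool_pos: [0.5331, 0.2859, 0.1761]
tcp_rot: [45.5, 90.0, -138.5]
force: [0.1, -0.1, -1.3]
grip_width: 0.638
```

Run:
```python
from h import *
plan([.4638,.3019,.1765],-93.9)
save('side','s4',1.5);save('wrist','w4',1.5); save('top','t4',1.5)
```

```text
now [0.5331 0.2859 0.1761] y-axis [-6.900e-02 -9.976e-01  5.000e-04] xaxis [-5.e-04 -5.e-04 -1.e+00] t 6.5667 q [ 17.5   9.7  97.5  -0.   72.9 111.4] grip 0.638 F [ 0.1 -0.1 -1.3]
 turn rv [-0.001   0.0005 -0.0005] rows 0.00798119868045173 | shift(cm) cur axes [-0.04 -1.12  7.02] after turn axes [-0.04 -1.13  7.02]
```

View pics/s4.png

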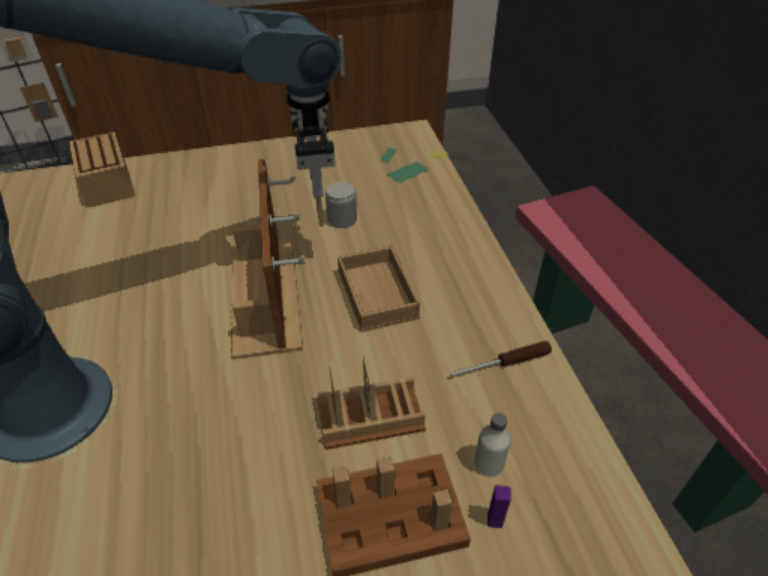

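View pics/w4.png

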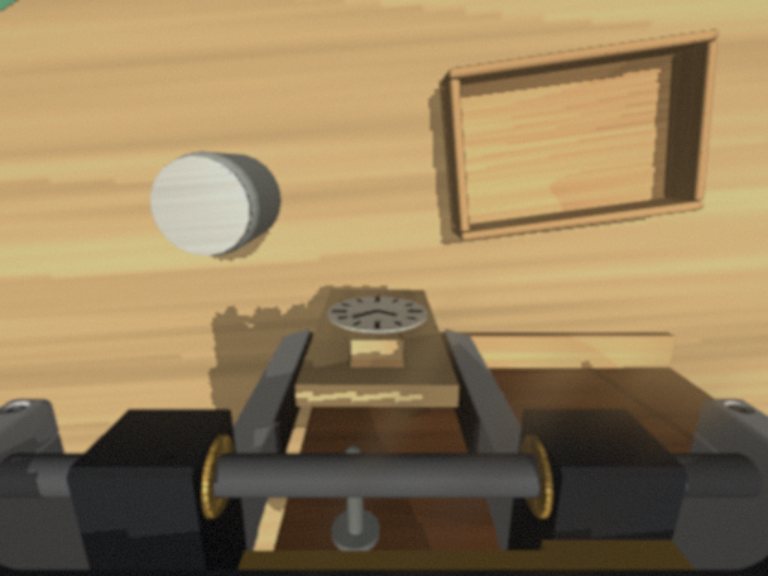

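View pics/t4.png

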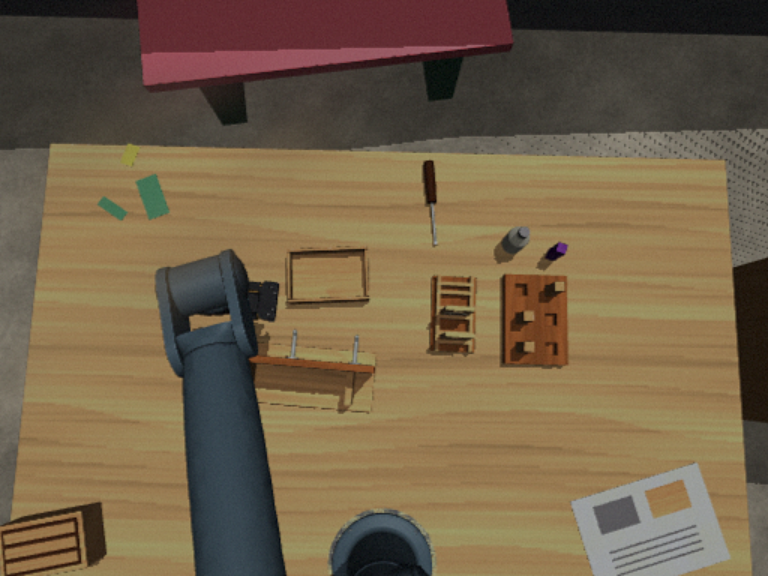

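Call:
drive_tool:
  moves:
    - [[0, -0.4, 0, 0, 0, 0], [0, -0.73, 0, 0, 0, 0], [0, 0, 0.4, 0, 0, 0], [0, 0, 0.7, 0, 0, 0], [0, 0, 0.4, 0, 0, 0], [0, 0, 0, 0, 0, 0], [0, 0, 0, 0, 0, 0]]

```text
t: 7.3
tool_pos: [0.5185, 0.2991, 0.1764]
tcp_rot: [173.3, 90.0, -10.5]
force: [-0.3, 0.2, 0.2]
grip_width: 0.633
```

Run:
```python
from h import *
plan([.4638,.3019,.1765],-93.9)
f=save('side','s5',1);save('wrist','w5',1.5)
im=f['frame'][70:170,150:250][:,:,::-1]; cv2.imwrite('pics/s5c.png',cv2.resize(im,None,fx=6,fy=6,interpolation=cv2.INTER_CUBIC))
```

```text
now [0.5185 0.2991 0.1764] y-axis [-0.0678 -0.9977  0.    ] xaxis [ 0. -0. -1.] t 7.3 q [ 19.1   8.8  98.4  -0.   72.8 113. ] grip 0.633 F [-0.3  0.2  0.2]
 turn rv [ 0.0002 -0.     -0.    ] rows 0.0018634632708624118 | shift(cm) cur axes [-0.01  0.09  5.47] after turn axes [-0.01  0.09  5.47]
```

View pics/s5c.png

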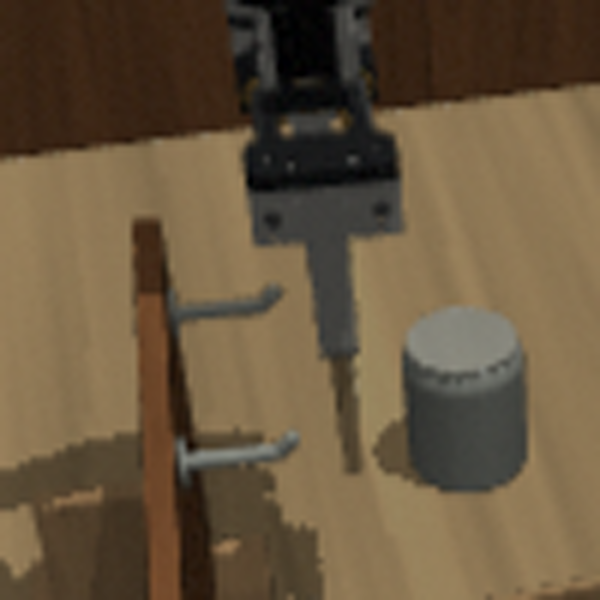

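View pics/w5.png

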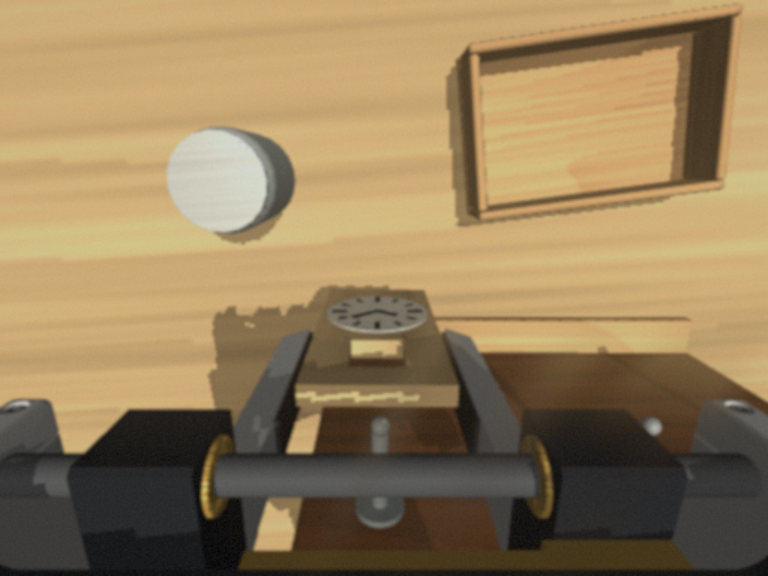

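Call:
drive_tool:
  moves:
    - [[0, 0.05, 0.4, 0, 0, 0], [0, 0.04, 0.6, 0, 0, 0], [0, 0, 0.7, 0, 0, 0], [0, 0, 0.7, 0, 0, 0], [0, 0, 0.7, 0, 0, 0], [0, 0, 0.4, 0, 0, 0], [0, 0, 0, 0, 0, 0]]

```text
t: 7.98
tool_pos: [0.4829, 0.3007, 0.1764]
tcp_rot: [8.2, 90.0, -175.7]
force: [-0.0, -0.9, -0.2]
grip_width: 0.63
```

Call:
drive_tool:
  moves:
    - [[0, 0, 0.4, 0, 0, 0], [0, 0, 0.6, 0, 0, 0], [0, 0, 0.6, 0, 0, 0], [0, 0, 0.3, 0, 0, 0], [0, 0, 0, 0, 0, 0], [0, 0, 0, 0, 0, 0]]

```text
t: 8.48
tool_pos: [0.4648, 0.3019, 0.1765]
tcp_rot: [-175.7, 90.0, 0.4]
force: [0.9, -0.3, -0.1]
grip_width: 0.64
```

Run:
```python
from h import *
plan([.4638,.3019,.1765],-93.9)
f=save('side','s6',1);save('wrist','w6',1.5)
im=f['frame'][70:170,150:250][:,:,::-1]; cv2.imwrite('pics/s6c.png',cv2.resize(im,None,fx=6,fy=6,interpolation=cv2.INTER_CUBIC))
```

```text
now [0.4648 0.3019 0.1765] y-axis [-0.068  -0.9977 -0.    ] xaxis [ 2.e-04  0.e+00 -1.e+00] t 8.4833 q [ 21.3   2.9 104.9  -0.   72.3 115.2] grip 0.64 F [ 0.9 -0.3 -0.1]
 turn rv [ 0.     -0.0002  0.    ] rows 0.001992157625363141 | shift(cm) cur axes [-0.   0.   0.1] after turn axes [-0.   0.   0.1]
```

View pics/s6c.png

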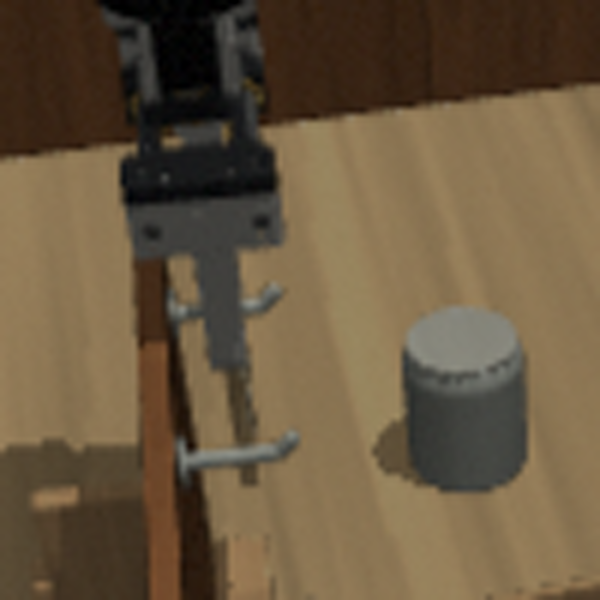

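View pics/w6.png

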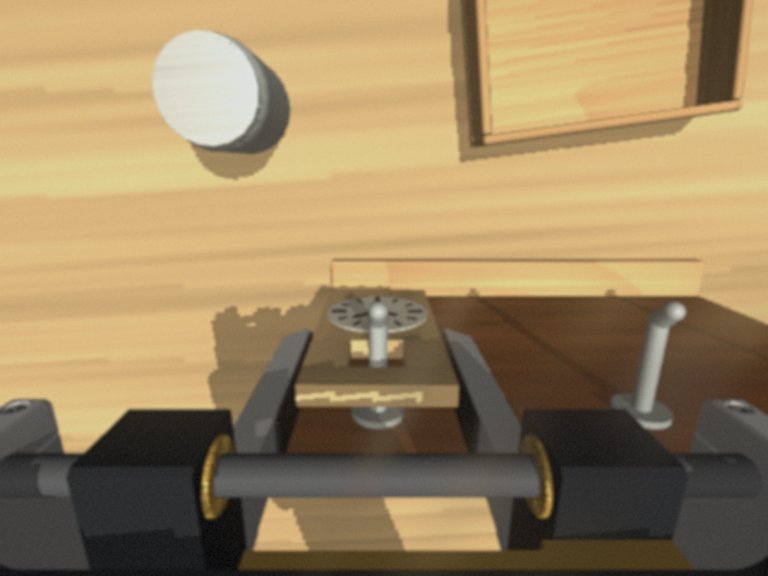

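Call:
drive_tool:
  moves:
    - [[0.3, 0, 0, 0, 0, 0], [0.4, 0, 0, 0, 0, 0], [0.3, 0, 0, 0, 0, 0], [0.1, 0, 0, 0, 0, 0], [0, 0, 0, 0, 0, 0], [0, 0, 0, 0, 0, 0]]

```text
t: 9.08
tool_pos: [0.4649, 0.3018, 0.1652]
tcp_rot: [24.1, 90.0, -159.8]
force: [0.2, -0.4, 0.1]
grip_width: 0.638
```

Call:
drive_tool:
  moves:
    - [[0.1, 0, 0, 0, 0, 0], [0, 0, 0, 0, 0, 0], [0, 0, 0, 0, 0, 0]]

```text
t: 9.33
tool_pos: [0.465, 0.3019, 0.1645]
tcp_rot: [-149.8, 90.0, 26.3]
force: [0.1, 0.7, 0.4]
grip_width: 0.643
```

Call:
drive_tool:
  moves:
    - [[0.05, 0, 0, 0, 0, 0], [0, 0, 0, 0, 0, 0], [0, 0, 0, 0, 0, 0], [0, 0, 0, 0, 0, 0], [0, 0, 0, 0, 0, 0], [0, 0, 0, 0, 0, 0], [0, 0, 0, 0, 0, 0]]
  gripper: -1

```text
t: 9.92
tool_pos: [0.4649, 0.3018, 0.1639]
tcp_rot: [-165.7, 90.0, 10.4]
force: [0.6, -1.1, -1.0]
grip_width: 1.003
```

Call:
drive_tool:
  moves:
    - [[-0.5, 0, 0, 0, 0, 0], [-1, 0, 0, 0, 0, 0], [-1.5, 0, 0, 0, 0, 0], [-1.5, 0, 0, 0, 0, 0], [-1.5, 0, 0, 0, 0, 0], [-1, 0, -1, 0, 0, 0], [0, 0, -2, 0, 0, 0], [0, 0, -2, 0, 0, 0], [0, 0, -2, 0, 0, 0], [0, 0, 0, 0, 0, 0], [0, 0, 0, 0, 0, 0]]

```text
t: 10.83
tool_pos: [0.5352, 0.2969, 0.2345]
tcp_rot: [-121.3, 90.0, 54.8]
force: [-1.1, -0.4, 0.2]
grip_width: 0.996
```

Run:
```python
from h import *
plan([.5405,-.1498,.22],-92.3)
f=save('side','s7',1);save('wrist','w7',1.5)
im=f['frame'][70:170,150:250][:,:,::-1]; cv2.imwrite('pics/s7c.png',cv2.resize(im,None,fx=6,fy=6,interpolation=cv2.INTER_CUBIC))
```

```text
now [0.5352 0.2969 0.2345] y-axis [-6.890e-02 -9.976e-01 -2.000e-04] xaxis [ 2.e-04  2.e-04 -1.e+00] t 10.8333 q [ 18.4   7.7  93.4   0.   78.8 112.4] grip 0.996 F [-1.1 -0.4  0.2]
 turn rv [-0.0288 -0.0002  0.0002] rows 0.2403082623383293 | shift(cm) cur axes [ 1.44 44.53 -3.61] after turn axes [ 1.45 44.62 -2.32]
```

View pics/s7c.png

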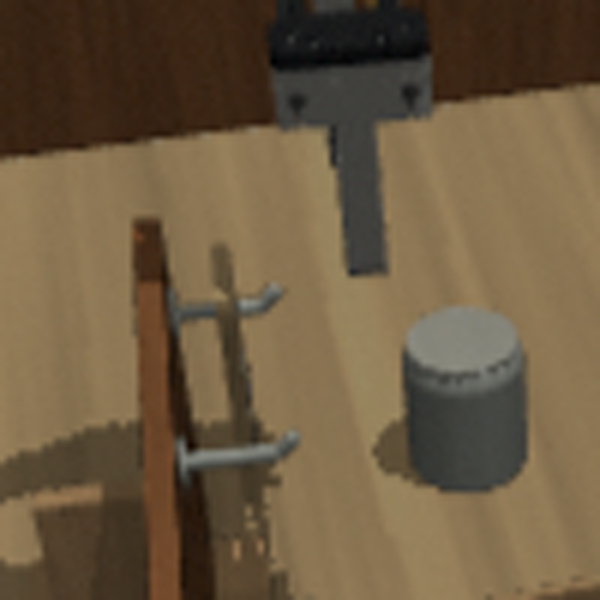

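View pics/w7.png

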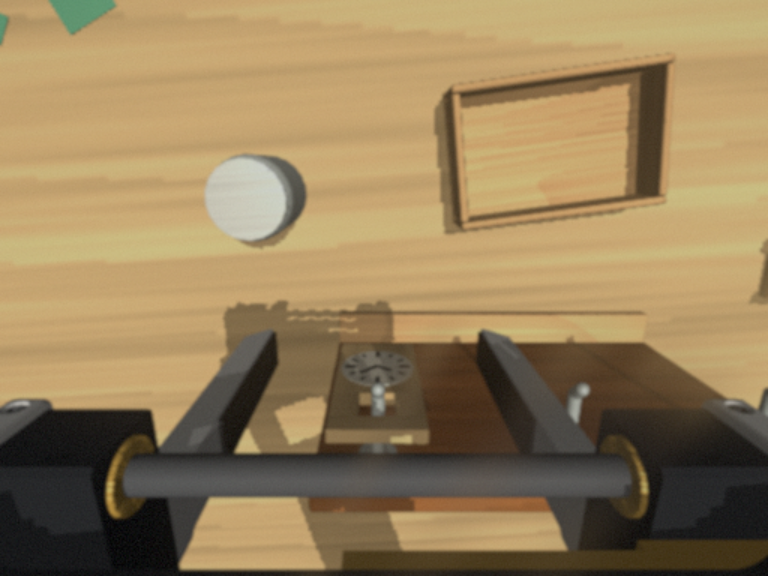

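Call:
drive_tool:
  moves:
    - [[0.1, 1, -0.1, -0.029, 0, 0], [0.1, 2, -0.1, 0, 0, 0], [0.1, 3, -0.2, 0, 0, 0], [0.1, 3.3, -0.2, 0, 0, 0], [0.1, 3.3, -0.2, 0, 0, 0], [0.1, 3.3, -0.2, 0, 0, 0], [0.1, 3.3, -0.2, 0, 0, 0], [0.1, 3.3, -0.2, 0, 0, 0], [0.1, 3.3, -0.2, 0, 0, 0], [0.1, 3.3, -0.2, 0, 0, 0], [0.1, 3.3, -0.2, 0, 0, 0], [0.1, 3.3, -0.2, 0, 0, 0], [0.1, 3.3, -0.1, 0, 0, 0], [0.1, 3, 0, 0, 0, 0], [0, 1.7, 0, 0, 0, 0], [0, 0.9, 0, 0, 0, 0], [0, 0, 0, 0, 0, 0], [0, 0, 0, 0, 0, 0], [0, 0, 0, 0, 0, 0]]

```text
t: 12.52
tool_pos: [0.5399, -0.1481, 0.22]
tcp_rot: [-100.2, 90.0, 77.7]
force: [-0.4, -0.5, -0.0]
grip_width: 0.996
```

Run:
```python
from h import *
plan([.5405,-.1498,.086],-92.3)
```

```text
now [ 0.5399 -0.1481  0.22  ] y-axis [-3.770e-02 -9.993e-01 -3.000e-04] xaxis [ 1.e-04  3.e-04 -1.e+00] t 12.5167 q [-27.    1.3 101.8   0.   76.9  65.2] grip 0.996 F [-0.4 -0.5 -0. ]
 turn rv [ 0.0024 -0.0001  0.0003] rows 0.02030214407776274 | shift(cm) cur axes [13.4   0.17 -0.06] after turn axes [13.4   0.16 -0.06]
```

Call:
drive_tool:
  moves:
    - [[1, 0.15, -0.05, 0.002, 0, 0], [1.7, 0, 0, 0, 0, 0], [1.7, 0, 0, 0, 0, 0], [1.7, 0, 0, 0, 0, 0], [1.7, 0, 0, 0, 0, 0], [1.7, 0, 0, 0, 0, 0], [1.6, 0, 0, 0, 0, 0], [1.3, 0, 0, 0, 0, 0], [0.7, 0, 0, 0, 0, 0], [0.3, 0, 0, 0, 0, 0], [0, 0, 0, 0, 0, 0], [0, 0, 0, 0, 0, 0]]

```text
t: 13.52
tool_pos: [0.541, -0.1511, 0.0866]
tcp_rot: [158.2, 89.9, -24.1]
force: [0.2, 0.9, 0.1]
grip_width: 0.997
```

Run:
```python
from h import *
plan([.5405,-.1498,.086],-92.3)
save('wrist','w8',1.5)
```

```text
now [ 0.541  -0.1511  0.0866] y-axis [-4.100e-02 -9.992e-01  4.000e-04] xaxis [ 1.1e-03 -5.0e-04 -1.0e+00] t 13.5167 q [-27.2  10.3 107.    0.   62.6  65.2] grip 0.997 F [0.2 0.9 0.1]
 turn rv [-0.0009 -0.0011 -0.0004] rows 0.00923197322932269 | shift(cm) cur axes [ 0.06 -0.13  0.05] after turn axes [ 0.06 -0.13  0.05]
```

View pics/w8.png

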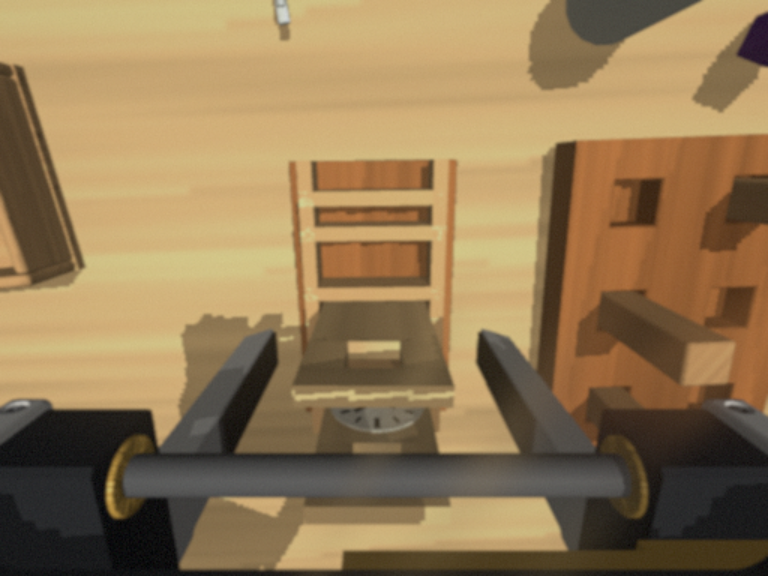

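Call:
drive_tool:
  moves:
    - [[0.05, -0.15, 0, 0, 0, 0], [0, 0, 0, 0, 0, 0], [0, 0, 0, 0, 0, 0], [0, 0, 0, 0, 0, 0], [0, 0, 0, 0, 0, 0], [0, 0, 0, 0, 0, 0], [0, 0, 0, 0, 0, 0], [0, 0, 0, 0, 0, 0], [0, 0, 0, 0, 0, 0]]
  gripper: 1
  newtons: 25

```text
t: 14.32
tool_pos: [0.5405, -0.1496, 0.0855]
tcp_rot: [152.6, 90.0, -29.7]
force: [0.7, -0.2, 1.6]
grip_width: 0.637
```

Call:
drive_tool:
  moves:
    - [[-0.5, 0, 0, 0, 0, 0], [-1, 0, 0, 0, 0, 0], [-1.5, 0, 0, 0, 0, 0], [-1.5, 0, 0, 0, 0, 0], [-1.5, 0, 0, 0, 0, 0], [-1.5, 0, 0, 0, 0, 0], [-1, 0, 0, 0, 0, 0], [-0.55, 0, 0, 0, 0, 0], [0, 0, 0, 0, 0, 0], [0, 0, 0, 0, 0, 0]]

```text
t: 15.15
tool_pos: [0.5403, -0.1495, 0.1758]
tcp_rot: [-20.9, 90.0, 156.7]
force: [-0.2, 0.9, -0.5]
grip_width: 0.64
```

Run:
```python
from h import *
plan([.5254,.03,.1765],-92.3)
plan([.5254,.1774,.1765],86.1)
```

```text
now [ 0.5403 -0.1495  0.1758] y-axis [-4.120e-02 -9.992e-01 -1.000e-04] xaxis [-2.e-04  1.e-04 -1.e+00] t 15.15 q [-27.    3.8 104.   -0.   72.2  65.3] grip 0.64 F [-0.2  0.9 -0.5]
 turn rv [-0.001   0.0002  0.0001] rows 0.008703044975696673 | shift(cm) cur axes [ -0.07 -17.87   2.23] after turn axes [ -0.07 -17.87   2.21]
now [ 0.5403 -0.1495  0.1758] y-axis [-4.120e-02 -9.992e-01 -1.000e-04] xaxis [-2.e-04  1.e-04 -1.e+00] t 15.15 q [-27.    3.8 104.   -0.   72.2  65.3] grip 0.64 F [-0.2  0.9 -0.5]
 turn rv [-3.1147e+00 -1.0000e-04  4.0000e-04] rows 25.95593105689114 | shift(cm) cur axes [ -0.07 -32.6    2.84] after turn axes [-0.07 32.51 -3.71]
```

Call:
drive_tool:
  moves:
    - [[0, -1, 0, 0, 0, 0], [0, -2.5, -0.2, 0, 0, 0], [0, -3, -0.3, 0, 0, 0], [0, -3, -0.4, 0, 0, 0], [0, -3, -0.4, -0.03, 0, 0], [0, -1.5, 0, -0.08, 0, 0], [0, 0, 0, -0.12, 0, 0], [0, 0, 0, -0.12, 0, 0], [0, 0, 0, -0.12, 0, 0], [0, 0, 0, -0.12, 0, 0], [0, 0, 0, -0.12, 0, 0], [0, 0, 0, -0.12, 0, 0], [0, 0, 0, -0.12, 0, 0], [0, 0, 0, -0.12, 0, 0], [0, 0, 0, -0.12, 0, 0], [0, 0, 0, -0.12, 0, 0], [0, 0, 0, -0.12, 0, 0], [0, 0, 0, -0.12, 0, 0], [0, 0, 0, -0.12, 0, 0], [0, 0, 0, -0.12, 0, 0]]

```text
t: 16.82
tool_pos: [0.5579, -0.0093, 0.1746]
tcp_rot: [-117.3, 89.9, 163.3]
force: [-0.8, 0.1, -0.1]
grip_width: 0.637
```

Call:
drive_tool:
  moves:
    - [[0, 0, 0, -0.12, 0, 0], [0, 0, 0, -0.12, 0, 0], [0, 0, 0, -0.12, 0, 0], [0, 0, 0, -0.12, 0, 0], [0, 0, 0, -0.12, 0, 0], [0, 0, 0, -0.12, 0, 0], [0, 0, 0, -0.12, 0, 0], [0, 0, 0, -0.12, 0, 0], [0, 0, 0, -0.12, 0, 0], [0, 0, 0, -0.12, 0, 0], [0, 0, 0, -0.06, 0, 0], [0, 0, 0, 0, 0, 0], [0, 0, 0, 0, 0, 0]]

```text
t: 17.9
tool_pos: [0.5582, -0.0095, 0.175]
tcp_rot: [169.9, 89.9, 162.3]
force: [-0.0, -1.0, -0.2]
grip_width: 0.636
```

Run:
```python
from h import *
plan([.5254,.1774,.1765],86.1)
save('wrist','w9',1.5)
```

```text
now [ 0.5582 -0.0095  0.175 ] y-axis [1.338e-01 9.910e-01 3.000e-04] xaxis [-1.6e-03  5.0e-04 -1.0e+00] t 17.9 q [-12.6   3.6 104.3   0.   72.2 -94.9] grip 0.636 F [-0.  -1.  -0.2]
 turn rv [-0.0661 -0.0017 -0.0004] rows 0.5511768071330356 | shift(cm) cur axes [-0.14 18.09 -5.75] after turn axes [-0.15 18.43 -4.54]
```

View pics/w9.png

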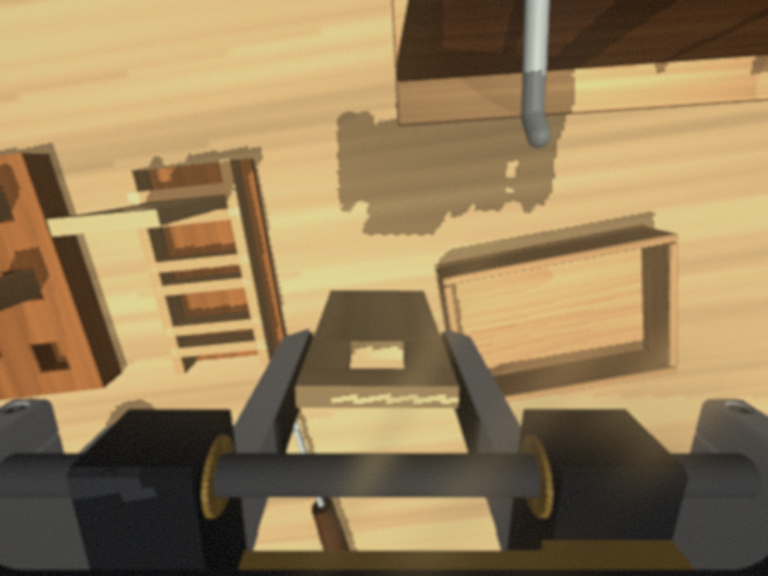

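Call:
drive_tool:
  moves:
    - [[0, 0.5, 0, -0.066, 0, 0], [0, 1, -0.3, 0, 0, 0], [-0.1, 2, -0.5, 0, 0, 0], [0, 3, -0.7, 0, 0, 0], [0, 3, -0.7, 0, 0, 0], [0, 3, -0.7, 0, 0, 0], [0, 3, -0.7, 0, 0, 0], [0, 1.9, -0.6, 0, 0, 0], [0, 1, -0.35, 0, 0, 0], [0, 0, 0, 0, 0, 0], [0, 0, 0, 0, 0, 0], [0, 0, 0, 0, 0, 0]]

```text
t: 18.95
tool_pos: [0.5262, 0.1756, 0.1769]
tcp_rot: [-77.1, 90.0, -81.0]
force: [0.1, 0.2, 0.4]
grip_width: 0.637
```

Run:
```python
from h import *
plan([.5156,.1781,.1765],86.1)
f=save('wrist','w10',1.5)
f=save('side','s10',1)
im=f['frame'][70:200,150:280][:,:,::-1]; cv2.imwrite('pics/s10c.png',cv2.resize(im,None,fx=4.5,fy=4.5,interpolation=cv2.INTER_CUBIC))
```

```text
now [0.5262 0.1756 0.1769] y-axis [ 6.820e-02  9.977e-01 -4.000e-04] xaxis [ 1.e-04 -4.e-04 -1.e+00] t 18.95 q [  6.8   2.9 104.8  -0.   72.3 -79.3] grip 0.637 F [0.1 0.2 0.4]
 turn rv [-0.0002  0.0001  0.0004] rows 0.002990365017392811 | shift(cm) cur axes [ 0.04  0.18 -1.08] after turn axes [ 0.04  0.18 -1.08]
```

View pics/w10.png

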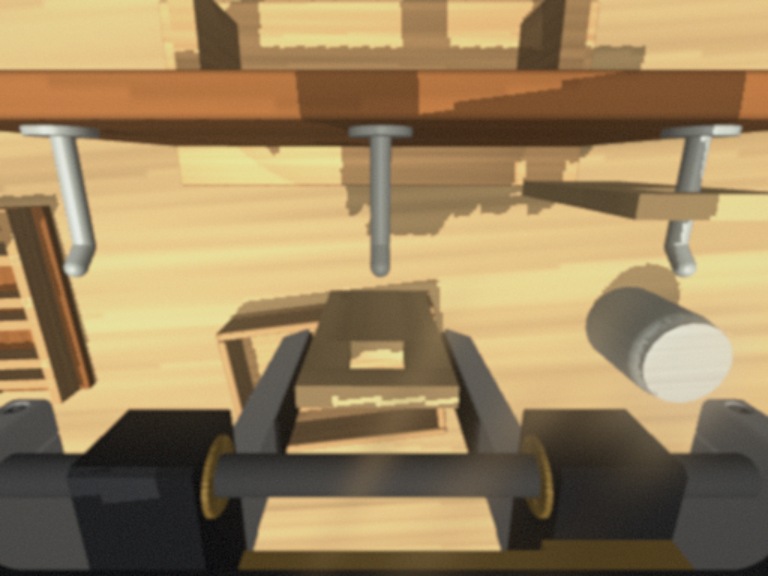

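View pics/s10c.png

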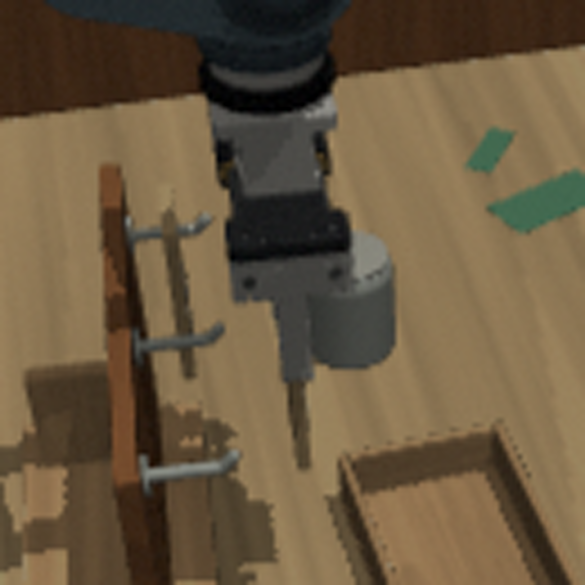

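Call:
drive_tool:
  moves:
    - [[0, 0.1, -0.4, 0, 0, 0], [0, 0, -0.7, 0, 0, 0], [0, 0, -0.7, 0, 0, 0], [0, 0, -0.7, 0, 0, 0], [0, 0, -0.7, 0, 0, 0], [0, 0, -0.7, 0, 0, 0], [0, 0, -0.4, 0, 0, 0], [0, 0, 0, 0, 0, 0]]

```text
t: 19.72
tool_pos: [0.4823, 0.1805, 0.1769]
tcp_rot: [91.9, 90.0, 88.1]
force: [0.6, -0.2, -0.6]
grip_width: 0.633
```

Call:
drive_tool:
  moves:
    - [[0, 0, -0.4, 0, 0, 0], [0, 0, -0.7, 0, 0, 0], [0, 0, -0.7, 0, 0, 0], [0, 0, -0.6, 0, 0, 0], [0, 0, -0.3, 0, 0, 0], [0, 0, 0, 0, 0, 0], [0, 0, 0, 0, 0, 0]]

```text
t: 20.3
tool_pos: [0.4562, 0.1821, 0.177]
tcp_rot: [7.7, 90.0, 3.8]
force: [0.4, -0.3, -0.5]
grip_width: 0.636
```

Run:
```python
from h import *
plan([.4556,.1822,.164],86.1)
f=save('wrist','w11',1.5)
f=save('side','s11',1)
im=f['frame'][70:200,150:280][:,:,::-1]; cv2.imwrite('pics/s11c.png',cv2.resize(im,None,fx=4.5,fy=4.5,interpolation=cv2.INTER_CUBIC))
```

```text
now [0.4562 0.1821 0.177 ] y-axis [6.660e-02 9.978e-01 1.000e-04] xaxis [ 5.e-04  0.e+00 -1.e+00] t 20.3 q [  8.5  -6.1 113.6  -0.   72.5 -77.7] grip 0.636 F [ 0.4 -0.3 -0.5]
 turn rv [ 0.0015  0.0005 -0.0001] rows 0.012237730145851803 | shift(cm) cur axes [ 1.3   0.   -0.06] after turn axes [ 1.3   0.   -0.06]
```

View pics/w11.png

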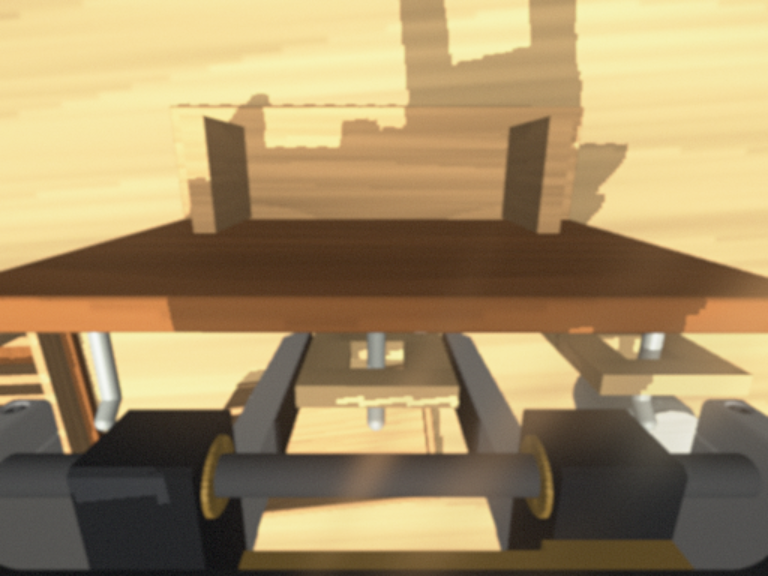

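View pics/s11c.png

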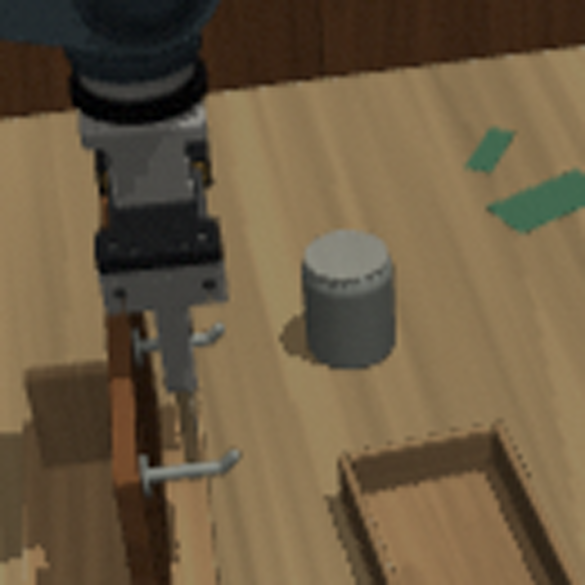

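Hook 2's rod runs through the hole, at (376,350)–(376,420). Lower it and release.

Call:
drive_tool:
  moves:
    - [[0.3, 0, 0, 0, 0, 0], [0.4, 0, 0, 0, 0, 0], [0.3, 0, 0, 0, 0, 0], [0.15, 0, 0, 0, 0, 0], [0.1, 0, 0, 0, 0, 0], [0, 0, 0, 0, 0, 0], [0, 0, 0, 0, 0, 0]]

```text
t: 20.98
tool_pos: [0.4563, 0.1821, 0.1644]
tcp_rot: [-116.8, 90.0, -120.7]
force: [0.6, -0.6, 0.6]
grip_width: 0.638
```

Call:
drive_tool:
  moves:
    - [[0, 0, 0, 0, 0, 0], [0, 0, 0, 0, 0, 0], [0, 0, 0, 0, 0, 0], [0, 0, 0, 0, 0, 0], [0, 0, 0, 0, 0, 0], [0, 0, 0, 0, 0, 0], [0, 0, 0, 0, 0, 0]]
  gripper: -1

```text
t: 21.57
tool_pos: [0.4562, 0.1821, 0.1644]
tcp_rot: [-0.0, 90.0, -3.9]
force: [0.4, 1.2, -0.3]
grip_width: 0.998
```

Call:
drive_tool:
  moves:
    - [[-0.5, 0, 0, 0, 0, 0], [-1, 0, 0, 0, 0, 0], [-1.5, 0, 0, 0, 0, 0], [-1.5, 0, 0, 0, 0, 0], [-1.5, 0, 0, 0, 0, 0], [-1, 0, 1, 0, 0, 0], [0, 0, 2, 0, 0, 0], [0, 0, 2, 0, 0, 0], [0, 0, 2, 0, 0, 0], [0, 0, 0, 0, 0, 0], [0, 0, 0, 0, 0, 0]]

```text
t: 22.48
tool_pos: [0.5264, 0.1773, 0.235]
tcp_rot: [79.0, 90.0, 75.1]
force: [-0.3, -0.5, 0.2]
grip_width: 1.002
```

Run:
```python
from h import *
plan([.4855,-.1495,.22],87.7)
f=save('wrist','w12',1.5)
f=save('side','s12',1)
im=f['frame'][70:200,150:280][:,:,::-1]; cv2.imwrite('pics/s12c.png',cv2.resize(im,None,fx=4.5,fy=4.5,interpolation=cv2.INTER_CUBIC))
```

```text
now [0.5264 0.1773 0.235 ] y-axis [6.720e-02 9.977e-01 1.000e-04] xaxis [ 0.e+00  1.e-04 -1.e+00] t 22.4833 q [  6.9  -0.  101.5   0.   78.5 -79.2] grip 1.002 F [-0.3 -0.5  0.2]
 turn rv [-0.0271  0.     -0.0001] rows 0.2261403387526986 | shift(cm) cur axes [  1.5  -32.88  -1.89] after turn axes [  1.5  -32.82  -2.78]
```

View pics/w12.png

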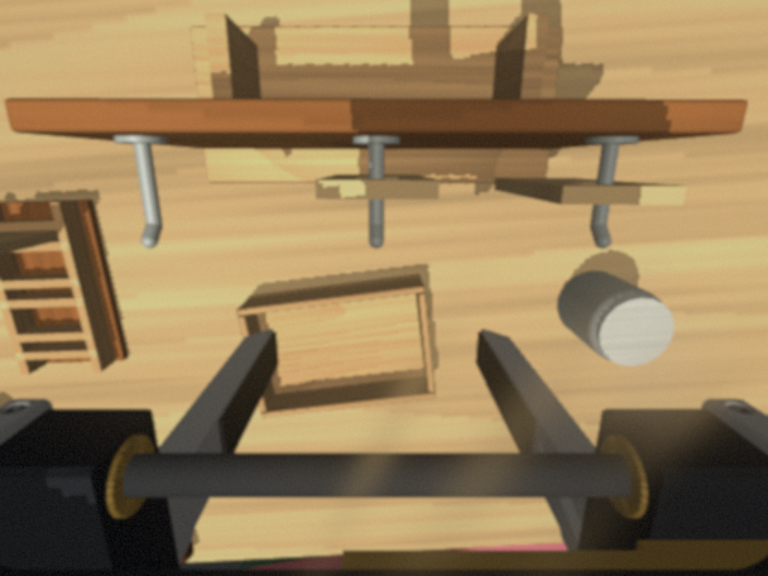

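View pics/s12c.png

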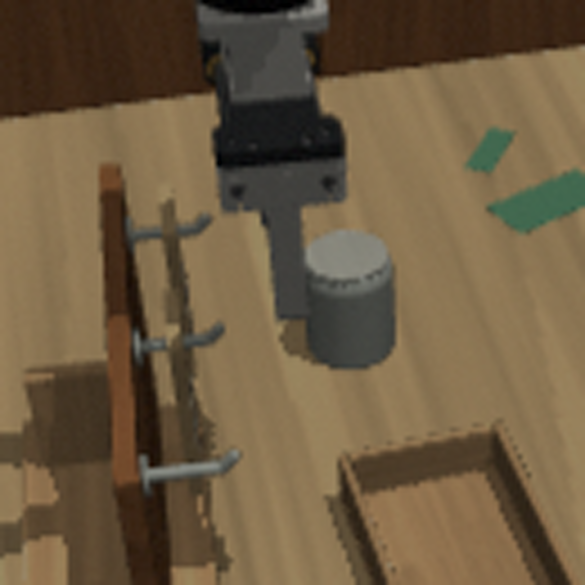

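Call:
drive_tool:
  moves:
    - [[0.1, -1, 0, -0.027, 0, 0], [0.1, -2, 0, 0, 0, 0], [0.1, -3, -0.2, 0, 0, 0], [0.1, -3.3, -0.3, 0, 0, 0], [0.1, -3.3, -0.3, 0, 0, 0], [0.1, -3.3, -0.3, 0, 0, 0], [0.1, -3.3, -0.3, 0, 0, 0], [0.1, -3.3, -0.3, 0, 0, 0], [0.1, -3.3, -0.4, 0, 0, 0], [0.1, -3, -0.4, 0, 0, 0], [0.1, -2, -0.2, 0, 0, 0], [0.4, -1.3, -0.08, 0, 0, 0], [0, 0, 0, 0, 0, 0], [0, 0, 0, 0, 0, 0], [0, 0, 0, 0, 0, 0]]

```text
t: 23.83
tool_pos: [0.4852, -0.141, 0.2194]
tcp_rot: [101.6, 90.0, 99.4]
force: [0.1, -0.0, 0.3]
grip_width: 0.999
```

Run:
```python
from h import *
plan([.4855,-.1495,.086],87.7)
save('wrist','w13',1.5)
```

```text
now [ 0.4852 -0.141   0.2194] y-axis [3.860e-02 9.993e-01 5.000e-04] xaxis [-1.e-04  5.e-04 -1.e+00] t 23.8333 q [ -29.1   -6.4  109.3    0.    77.1 -116.9] grip 0.999 F [ 0.1 -0.   0.3]
 turn rv [ 0.0015 -0.0001 -0.0005] rows 0.012478638403228876 | shift(cm) cur axes [13.34 -0.85  0.06] after turn axes [13.34 -0.85  0.06]
```

View pics/w13.png

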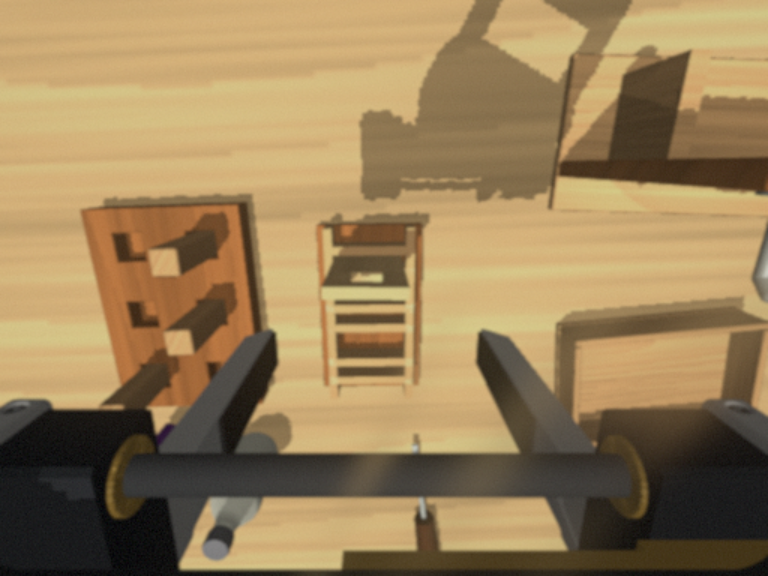

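Call:
drive_tool:
  moves:
    - [[0.8, -0.5, 0.05, 0, 0, 0], [1.7, -0.3, 0, 0, 0, 0], [1.7, 0, 0, 0, 0, 0], [1.7, 0, 0, 0, 0, 0], [1.7, 0, 0, 0, 0, 0], [1.7, 0, 0, 0, 0, 0], [1.6, 0, 0, 0, 0, 0], [1.3, 0, 0, 0, 0, 0], [0.8, 0, 0, 0, 0, 0], [0.35, 0, 0, 0, 0, 0], [0, 0, 0, 0, 0, 0], [0, 0, 0, 0, 0, 0]]

```text
t: 24.88
tool_pos: [0.4859, -0.1502, 0.0864]
tcp_rot: [-26.6, 90.0, -28.9]
force: [1.1, 0.2, 0.6]
grip_width: 0.996
```

Run:
```python
from h import *
plan([.4855,-.1495,.086],87.7)
save('wrist','w14',1.5)
```

```text
now [ 0.4859 -0.1502  0.0864] y-axis [ 3.940e-02  9.992e-01 -3.000e-04] xaxis [ 7.e-04 -4.e-04 -1.e+00] t 24.8833 q [ -30.     3.4  114.7    0.    61.9 -117.7] grip 0.996 F [1.1 0.2 0.6]
 turn rv [0.0007 0.0007 0.0003] rows 0.00623592388766489 | shift(cm) cur axes [ 0.04  0.07 -0.04] after turn axes [ 0.04  0.07 -0.04]
```

View pics/w14.png

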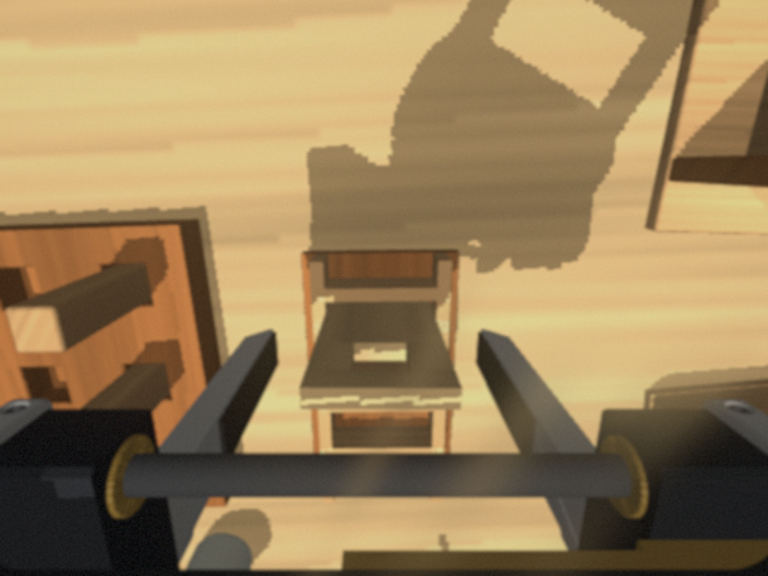

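Call:
drive_tool:
  moves:
    - [[0.05, 0.05, 0, 0, 0, 0], [0, 0, 0, 0, 0, 0], [0, 0, 0, 0, 0, 0], [0, 0, 0, 0, 0, 0], [0, 0, 0, 0, 0, 0], [0, 0, 0, 0, 0, 0], [0, 0, 0, 0, 0, 0], [0, 0, 0, 0, 0, 0], [0, 0, 0, 0, 0, 0]]
  gripper: 1
  newtons: 25

```text
t: 25.68
tool_pos: [0.4855, -0.1498, 0.0855]
tcp_rot: [-24.3, 90.0, -26.6]
force: [-0.2, 0.3, 0.6]
grip_width: 0.635
```

Call:
drive_tool:
  moves:
    - [[-0.5, 0, 0, 0, 0, 0], [-1, 0, 0, 0, 0, 0], [-1.5, 0, 0, 0, 0, 0], [-1.5, 0, 0, 0, 0, 0], [-1.5, 0, 0, 0, 0, 0], [-1.5, 0, 0, 0, 0, 0], [-1, 0, 0, 0, 0, 0], [-0.55, 0, 0, 0, 0, 0], [0, 0, 0, 0, 0, 0], [0, 0, 0, 0, 0, 0]]

```text
t: 26.52
tool_pos: [0.4853, -0.1496, 0.1758]
tcp_rot: [150.5, 90.0, 148.2]
force: [0.7, 0.4, -1.0]
grip_width: 0.64
```

Run:
```python
from h import *
plan([.5172,.0577,.1768],86.1)
```

```text
now [ 0.4853 -0.1496  0.1758] y-axis [3.980e-02 9.992e-01 1.000e-04] xaxis [-2.e-04  1.e-04 -1.e+00] t 26.5167 q [ -29.9   -3.6  111.3    0.    72.2 -117.7] grip 0.64 F [ 0.7  0.4 -1. ]
 turn rv [ 0.0283 -0.0002 -0.0001] rows 0.23572106384622005 | shift(cm) cur axes [-0.1  20.84  2.36] after turn axes [-0.1  20.9   1.77]
```

Call:
drive_tool:
  moves:
    - [[-0.1, 0.8, 0.3, 0.028, 0, 0], [0, 1.6, 0.5, 0, 0, 0], [0, 2.5, 0.5, 0, 0, 0], [0, 3, 0.5, 0, 0, 0], [0, 3, 0, 0, 0, 0], [0, 3, 0, 0, 0, 0], [0, 3, 0, 0, 0, 0], [0, 2.5, 0, 0, 0, 0], [0, 1.5, 0, 0, 0, 0], [0, 0, 0, 0, 0, 0], [0, 0, 0, 0, 0, 0], [0, 0, 0, 0, 0, 0]]

```text
t: 27.52
tool_pos: [0.517, 0.0571, 0.1762]
tcp_rot: [-167.2, 89.9, -171.1]
force: [-0.9, -0.3, -0.1]
grip_width: 0.638
```

Run:
```python
from h import *
plan([.4479,.0625,.1768],86.1)
f=save('wrist','w15',1.5)
f=save('side','s15',1)
im=f['frame'][70:230,150:310][:,:,::-1]; cv2.imwrite('pics/s15c.png',cv2.resize(im,None,fx=3.7,fy=3.7,interpolation=cv2.INTER_CUBIC))
```

```text
now [0.517  0.0571 0.1762] y-axis [ 6.810e-02  9.977e-01 -3.000e-04] xaxis [-1.3e-03 -2.0e-04 -1.0e+00] t 27.5167 q [ -6.2  -1.8 109.6  -0.   72.3 -92.3] grip 0.638 F [-0.9 -0.3 -0.1]
 turn rv [-0.0001 -0.0013  0.0003] rows 0.0109004350066927 | shift(cm) cur axes [-0.05  0.07 -6.93] after turn axes [-0.06  0.07 -6.93]
```

View pics/w15.png

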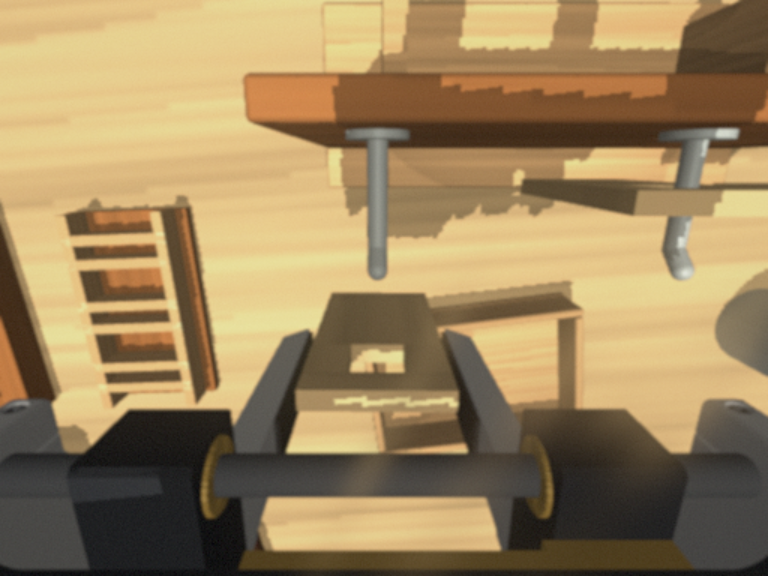

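View pics/s15c.png

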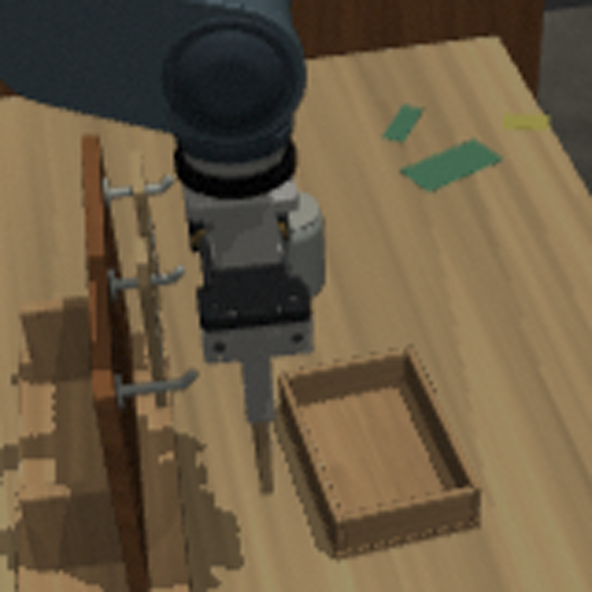

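Call:
drive_tool:
  moves:
    - [[0, 0, -0.4, 0, 0, 0], [0, 0, -0.7, 0, 0, 0], [0, 0, -0.7, 0, 0, 0], [0, 0, -0.7, 0, 0, 0], [0, 0, -0.7, 0, 0, 0], [0, 0, -0.7, 0, 0, 0], [0, 0, -0.4, 0, 0, 0], [0, 0, 0, 0, 0, 0]]

```text
t: 28.28
tool_pos: [0.4736, 0.0608, 0.1769]
tcp_rot: [12.1, 90.0, 8.2]
force: [-0.0, 0.5, -0.1]
grip_width: 0.635
```

Call:
drive_tool:
  moves:
    - [[0, 0, -0.4, 0, 0, 0], [0, 0, -0.7, 0, 0, 0], [0, 0, -0.7, 0, 0, 0], [0, 0, -0.5, 0, 0, 0], [0, 0, -0.3, 0, 0, 0], [0, 0, 0, 0, 0, 0], [0, 0, 0, 0, 0, 0]]

```text
t: 28.87
tool_pos: [0.4485, 0.0624, 0.177]
tcp_rot: [-4.4, 90.0, -8.3]
force: [0.4, -0.8, -0.5]
grip_width: 0.635
```

Run:
```python
from h import *
plan([.4479,.0625,.164],86.1)
f=save('wrist','w16',1.5)
```

```text
now [0.4485 0.0624 0.177 ] y-axis [ 0.0677  0.9977 -0.    ] xaxis [ 4.e-04 -1.e-04 -1.e+00] t 28.8667 q [ -6.5 -12.  118.7  -0.   73.2 -92.6] grip 0.635 F [ 0.4 -0.8 -0.5]
 turn rv [0.0003 0.0004 0.    ] rows 0.0036860171365501585 | shift(cm) cur axes [ 1.3   0.01 -0.06] after turn axes [ 1.3   0.01 -0.06]
```

View pics/w16.png

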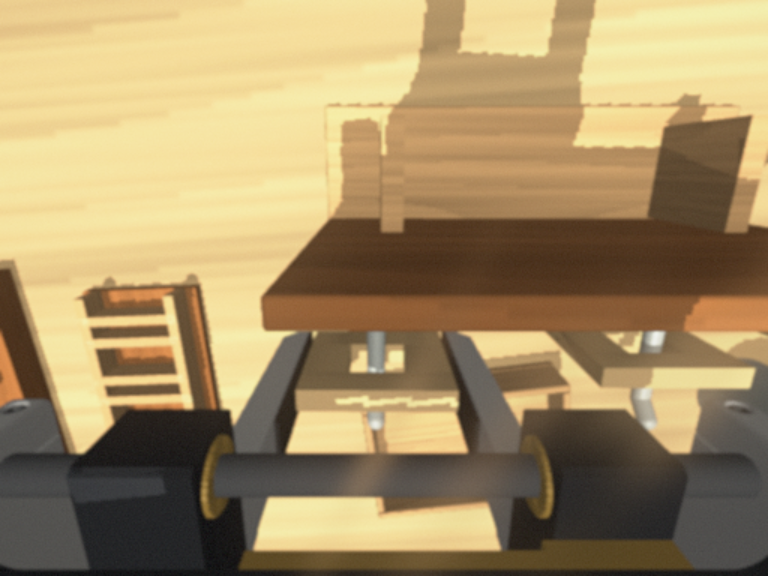

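Call:
drive_tool:
  moves:
    - [[0.3, 0, 0, 0, 0, 0], [0.4, 0, 0, 0, 0, 0], [0.3, 0, 0, 0, 0, 0], [0.15, 0, 0, 0, 0, 0], [0.1, 0, 0, 0, 0, 0], [0, 0, 0, 0, 0, 0], [0, 0, 0, 0, 0, 0]]

```text
t: 29.5
tool_pos: [0.4485, 0.0624, 0.1644]
tcp_rot: [175.6, 90.0, 171.7]
force: [0.5, 0.5, -0.4]
grip_width: 0.636
```

Call:
drive_tool:
  moves:
    - [[0, 0, 0, 0, 0, 0], [0, 0, 0, 0, 0, 0], [0, 0, 0, 0, 0, 0], [0, 0, 0, 0, 0, 0], [0, 0, 0, 0, 0, 0], [0, 0, 0, 0, 0, 0], [0, 0, 0, 0, 0, 0]]
  gripper: -1

```text
t: 30.08
tool_pos: [0.4485, 0.0623, 0.1644]
tcp_rot: [-4.4, 90.0, -8.3]
force: [-0.7, 0.3, 0.8]
grip_width: 0.999
```

Call:
drive_tool:
  moves:
    - [[-0.5, 0, 0, 0, 0, 0], [-1, 0, 0, 0, 0, 0], [-1.5, 0, 0, 0, 0, 0], [-1.5, 0, 0, 0, 0, 0], [-1.5, 0, 0, 0, 0, 0], [-1, 0, 1, 0, 0, 0], [0, 0, 2, 0, 0, 0], [0, 0, 2, 0, 0, 0], [0, 0, 2, 0, 0, 0], [0, 0, 0, 0, 0, 0], [0, 0, 0, 0, 0, 0]]

```text
t: 31.0
tool_pos: [0.5185, 0.0575, 0.2349]
tcp_rot: [176.1, 90.0, 172.2]
force: [0.5, -0.2, 0.8]
grip_width: 1.001
```

Run:
```python
from h import *
plan([.4855,-.1495,.22],87.7)
f=save('wrist','w17',1.5)
f=save('side','s17',1)
im=f['frame'][70:260,150:340][:,:,::-1]; cv2.imwrite('pics/s17c.png',cv2.resize(im,None,fx=3.1,fy=3.1,interpolation=cv2.INTER_CUBIC))
```

```text
now [0.5185 0.0575 0.2349] y-axis [0.0678 0.9977 0.    ] xaxis [-2.e-04  0.e+00 -1.e+00] t 31.0 q [ -6.1  -4.8 106.2   0.   78.7 -92.2] grip 1.001 F [ 0.5 -0.2  0.8]
 turn rv [-0.0277 -0.0002 -0.    ] rows 0.23113842690594305 | shift(cm) cur axes [  1.49 -20.88  -1.89] after turn axes [  1.49 -20.82  -2.47]
```

View pics/w17.png

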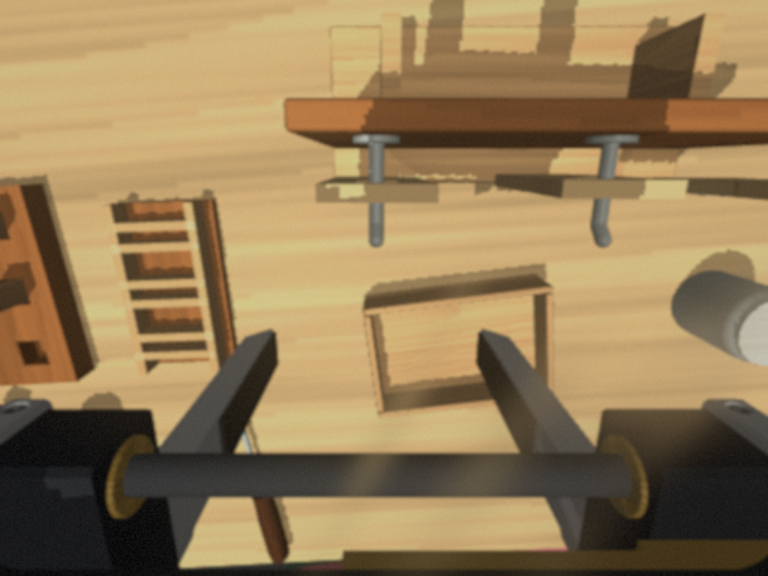

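View pics/s17c.png

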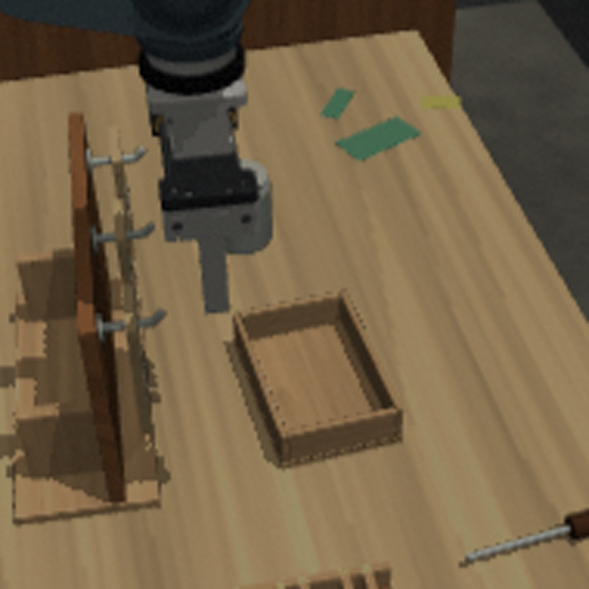

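```bash
cat > box.py <<'E'
from h import *
np.set_printoptions(precision=4,suppress=True)
def box(fs):
    for n,f in fs:
        c=cloud(f); x,y,z=c[...,0],c[...,1],c[...,2]
        m=(z>.036)&(z<.056)&(x>.5)&(x<.76)&(y>-.05)&(y<.3); q=c[m]
        k,l,st,ce=cv2.connectedComponentsWithStats(cv2.dilate(m.astype(np.uint8),np.ones((3,3)))); i=1+np.argmax(st[1:,4]); q=c[m&(l==i)]
        print(n,'box rim',cv2.minAreaRect(q[:,:2].astype(np.float32)*1000),'zmed',np.median(q[:,2]))
if __name__=='__main__':
    fs=[(n,grab_frame(n)) for n in ('top','side')]
    box(fs)
    for n,f in fs:
        c=cloud(f); x,y,z=c[...,0],c[...,1],c[...,2]
        m=(z>.022)&(z<.034)&(x>.42)&(x<.65)&(y>-.42)&(y<-.25); q=c[m]
        print(n,'tray',cv2.minAreaRect(q[:,:2].astype(np.float32)*1000),'zmed',np.median(q[:,2]))
        for a,b in ((.593,-.365),(.530,-.298),(.466,-.298)):
            m=(abs(x-a)<.025)&(abs(y-b)<.025)&(z>.09)&(z<.108); q=c[m]
            if len(q): print(' leg top',len(q),q.mean(0),(q.min(0)+q.max(0))/2)
E
python3 box.py; python3 -c "
from h import *
plan([.530,-.298,.16],0)"
```

```text
top box rim ((618.4586791992188, 133.8944091796875), (121.74292755126953, 178.02545166015625), 2.662402391433716) zmed 0.04360557519085728
side box rim ((620.155517578125, 135.63587951660156), (120.67628479003906, 185.59011840820312), 4.01214075088501) zmed 0.0451373681667403
top tray ((529.4146118164062, -333.1496276855469), (141.9820556640625, 200.38917541503906), 89.59715270996094) zmed 0.027859205825010003
 leg top 50 [ 0.5924 -0.3647  0.0975] [ 0.5927 -0.3649  0.0974]
 leg top 50 [ 0.5301 -0.2991  0.0976] [ 0.5303 -0.2994  0.0967]
 leg top 50 [ 0.4638 -0.2984  0.0973] [ 0.464  -0.2982  0.0967]
side tray ((531.5371704101562, -331.084228515625), (142.62701416015625, 200.24951171875), 89.50690460205078) zmed 0.02919438717924333
 leg top 127 [ 0.5954 -0.3664  0.0982] [ 0.5958 -0.3649  0.0959]
 leg top 114 [ 0.5307 -0.2998  0.0981] [ 0.5313 -0.2988  0.096 ]
 leg top 114 [ 0.4664 -0.2995  0.0983] [ 0.4667 -0.298   0.0965]
now [0.5176 0.0578 0.2347] y-axis [0.0676 0.9977 0.    ] xaxis [ 1.e-04  0.e+00 -1.e+00] t 31.2 q [ -6.1  -4.9 106.3   0.   78.6 -92.2] grip 1.002 F [-0.6  0.  -0.5]
 turn rv [ 1.5032e+00  1.0000e-04 -1.0000e-04] rows 12.526326103442628 | shift(cm) cur axes [  7.47 -35.41   3.64] after turn axes [ 7.47  1.24 35.58]
```

Call:
drive_tool:
  moves:
    - [[0, -1, 0, 0, 0, 0], [0, -2.5, 0.4, 0, 0, 0], [0, -3.3, 0.4, 0, 0, 0], [0, -3.3, 0.4, 0, 0, 0], [0, -3.3, 0.4, 0, 0, 0], [0, -3.3, 0.4, 0, 0, 0], [0, -3.3, 0.4, 0, 0, 0], [0, -3.3, 0.4, 0, 0, 0], [0, -3.3, 0.4, 0, 0, 0], [0, -3.3, 0.4, 0, 0, 0], [0, -3, 0, 0, 0, 0], [0, -1.5, 0, 0, 0, 0], [0, 0, 0, 0.12, 0, 0], [0, 0, 0, 0.12, 0, 0], [0, 0, 0, 0.12, 0, 0], [0, 0, 0, 0.12, 0, 0], [0, 0, 0, 0.12, 0, 0], [0, 0, 0, 0.12, 0, 0], [0, 0, 0, 0.12, 0, 0], [0, 0, 0, 0.12, 0, 0]]
  gripper: 0

```text
t: 32.87
tool_pos: [0.5306, -0.2875, 0.2346]
tcp_rot: [177.1, 90.0, 117.9]
force: [-0.6, 0.8, -0.2]
grip_width: 0.5
```

Call:
drive_tool:
  moves:
    - [[0, 0, 0, 0.12, 0, 0], [0, 0, 0, 0.12, 0, 0], [0, 0, 0, 0.12, 0, 0], [0, 0, 0, 0.12, 0, 0], [0, 0, 0, 0.063, 0, 0], [0, 0, 0, 0, 0, 0], [0, 0, 0, 0, 0, 0], [0, 0, 0, 0, 0, 0]]

```text
t: 33.53
tool_pos: [0.5308, -0.2878, 0.2345]
tcp_rot: [166.6, 90.0, 76.7]
force: [-0.7, -0.0, -0.4]
grip_width: 0.499
```

Run:
```python
from h import *
plan([.5305,-.299,.061],-.5)
f=save('wrist','w18',1.5)
```

```text
now [ 0.5308 -0.2878  0.2345] y-axis [1.     0.0016 0.    ] xaxis [ 0.  0. -1.] t 33.5333 q [-39.2   6.6  94.7   0.   78.7 -39.3] grip 0.499 F [-0.7 -0.  -0.4]
 turn rv [ 0.0104 -0.     -0.    ] rows 0.08644087258515869 | shift(cm) cur axes [17.35 -0.03  1.12] after turn axes [17.35 -0.02  1.12]
```

View pics/w18.png

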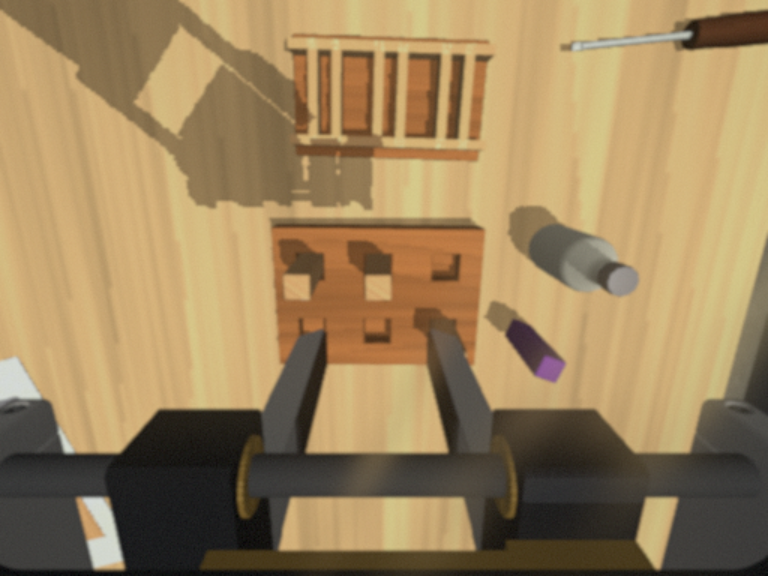

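Call:
drive_tool:
  moves:
    - [[0.8, 0, 0.5, 0.01, 0, 0], [1.7, 0, 0.4, 0, 0, 0], [2, 0, 0.22, 0, 0, 0], [2, 0, 0, 0, 0, 0], [2, 0, 0, 0, 0, 0], [2, 0, 0, 0, 0, 0], [2, 0, 0, 0, 0, 0], [1.8, 0, 0, 0, 0, 0], [1.5, 0, 0, 0, 0, 0], [1, 0, 0, 0, 0, 0], [0.5, 0, 0, 0, 0, 0], [0, 0, 0, 0, 0, 0], [0, 0, 0, 0, 0, 0]]

```text
t: 34.67
tool_pos: [0.5312, -0.2995, 0.0618]
tcp_rot: [52.8, 90.0, -37.7]
force: [0.6, 0.7, -0.3]
grip_width: 0.5
```

Run:
```python
from h import *
plan([.5305,-.299,.061],-.5)
f=save('wrist','w19',1.5)
```

```text
now [ 0.5312 -0.2995  0.0618] y-axis [ 1.e+00 -1.e-02  5.e-04] xaxis [ 5.e-04 -4.e-04 -1.e+00] t 34.6667 q [-40.1  18.2 100.4   0.   61.4 -39.5] grip 0.5 F [ 0.6  0.7 -0.3]
 turn rv [-0.0012  0.0004 -0.0005] rows 0.010242403956895449 | shift(cm) cur axes [ 0.08 -0.07 -0.05] after turn axes [ 0.08 -0.07 -0.05]
```

View pics/w19.png

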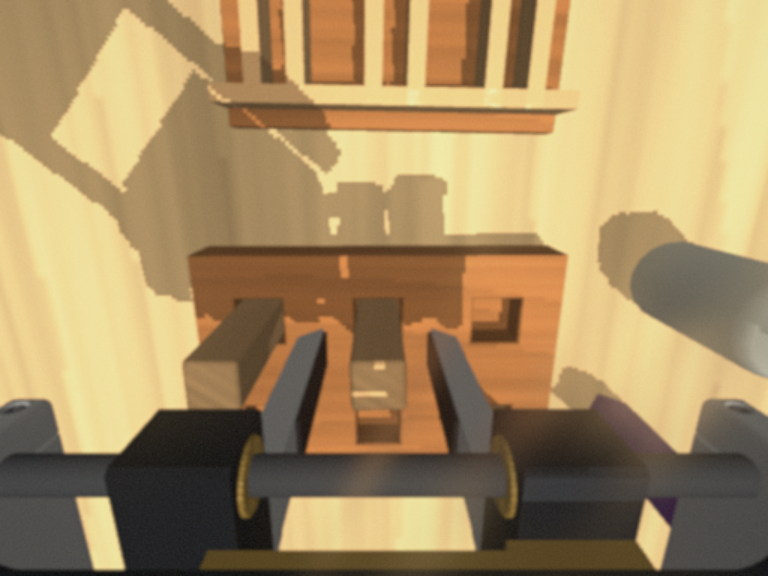

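Grip and lift 10 cm.

Call:
drive_tool:
  moves:
    - [[0, 0, 0, 0, 0, 0], [0, 0, 0, 0, 0, 0], [0, 0, 0, 0, 0, 0], [0, 0, 0, 0, 0, 0], [0, 0, 0, 0, 0, 0], [0, 0, 0, 0, 0, 0]]
  gripper: 1
  newtons: 25

```text
t: 35.22
tool_pos: [0.5311, -0.2994, 0.0618]
tcp_rot: [51.3, 90.0, -39.2]
force: [0.1, 0.0, 2.8]
grip_width: 0.238
```

Call:
drive_tool:
  moves:
    - [[-0.5, 0, 0, 0, 0, 0], [-1, 0, 0, 0, 0, 0], [-1.5, 0, 0, 0, 0, 0], [-1.5, 0, 0, 0, 0, 0], [-1.5, 0, 0, 0, 0, 0], [-1.5, 0, 0, 0, 0, 0], [-1.5, 0, 0, 0, 0, 0], [-1.5, 0, 0, 0, 0, 0], [-1.5, 0, 0, 0, 0, 0], [-1, 0, 0, 0, 0, 0], [-0.5, 0, 0, 0, 0, 0], [0, 0, 0, 0, 0, 0], [0, 0, 0, 0, 0, 0]]

```text
t: 36.3
tool_pos: [0.5307, -0.2991, 0.1961]
tcp_rot: [-135.7, 90.0, 133.7]
force: [-0.3, 0.8, -0.2]
grip_width: 0.232
```

```bash
python3 box.py | grep box
python3 - <<'E'
from h import *
plan([.585,.135,.1965],3.5)
E
```

```text
top box rim ((618.692138671875, 133.39254760742188), (120.72688293457031, 180.22305297851562), 3.880805492401123) zmed 0.04351128612819799
now [ 0.5304 -0.2988  0.1952] y-axis [ 0.9999 -0.01   -0.0016] xaxis [-0.0016  0.0013 -1.    ] t 36.4 q [-40.1   9.2  96.   -0.   75.  -39.5] grip 0.235 F [ 0.2  0.1 -1.3]
 turn rv [-0.0711 -0.0013  0.0015] rows 0.5924799498056292 | shift(cm) cur axes [ -0.08   5.03 -43.44] after turn axes [ -0.13   8.1  -42.97]Traceback (most recent call last):
  File "box.py", line 11, in <module>
    box(fs)
    ~~~^^^^
  File "box.py", line 7, in box
    k,l,st,ce=cv2.connectedComponentsWithStats(cv2.dilate(m.astype(np.uint8),np.ones((3,3)))); i=1+np.argmax(st[1:,4]); q=c[m&(l==i)]
                                                                                                   ~~~~~~~~~^^^^^^^^^^
    return _wrapfunc(a, 'argmax', axis=axis, out=out, **kwds)
    return bound(*args, **kwds)
ValueError: attempt to get argmax of an empty sequence
```

Call:
drive_tool:
  moves:
    - [[0, 0.3, -1, -0.071, 0, 0], [0, 0.5, -2, 0, 0, 0], [0, 0.6, -3, 0, 0, 0], [0, 0.6, -3.3, 0, 0, 0], [0, 0.6, -3.3, 0, 0, 0], [0, 0.6, -3.3, 0, 0, 0], [0, 0.6, -3.3, 0, 0, 0], [0, 0.6, -3.3, 0, 0, 0], [0, 0.6, -3.3, 0, 0, 0], [0, 0.6, -3.3, 0, 0, 0], [0, 0.6, -3.3, 0, 0, 0], [0, 0.6, -3.3, 0, 0, 0], [0, 0.6, -3, 0, 0, 0], [0, 0.6, -3, 0, 0, 0], [0, 0.4, -1.5, 0, 0, 0], [0, 0, -0.5, 0, 0, 0], [0, 0, 0, 0, 0, 0], [0, 0, 0, 0, 0, 0], [0, 0, 0, 0, 0, 0]]

```text
t: 37.98
tool_pos: [0.5886, 0.1407, 0.196]
tcp_rot: [-67.5, 90.0, -154.1]
force: [0.2, -0.8, 0.2]
grip_width: 0.232
```

Call:
drive_tool:
  moves:
    - [[0, 0, 0, 0, 0.05, 0], [0, 0, 0, 0, 0.1, 0], [0, 0, 0, 0, 0.1, 0], [0, 0, 0, 0, 0.1, 0], [0, 0, 0, 0, 0.1, 0], [0, 0, 0, 0, 0.1, 0], [0, 0, 0, 0, 0.06, 0], [0, 0, 0, 0, 0, 0], [0, 0, 0, 0, 0, 0]]

```text
t: 38.73
tool_pos: [0.5888, 0.1402, 0.1959]
tcp_rot: [-179.9, 55.1, 93.4]
force: [1.8, 0.3, 0.1]
grip_width: 0.23
```

Run:
```python
from h import *
plan([.585,.146,.0615],3.5)
save('wrist','w20',1.5);save('side','s20',1.5)
f=grab_frame('top')
from box import box
box([('top',f),('side',grab_frame('side'))])
```

```text
now [0.5888 0.1402 0.1959] y-axis [ 0.9983  0.0582 -0.001 ] xaxis [-0.0341  0.5707 -0.8204] t 38.7333 q [-12.7  10.7  99.7  33.7  82.1 -24.5] grip 0.23 F [1.8 0.3 0.1]
 turn rv [-3.100e-03 -6.086e-01  1.000e-04] rows 5.0717197313460085 | shift(cm) cur axes [11.37 -0.33  7.19] after turn axes [13.44 -0.35 -0.6 ]
top box rim ((616.0537109375, 173.6749267578125), (120.03158569335938, 99.24392700195312), 3.554697036743164) zmed 0.04333523034836506
side box rim ((620.0414428710938, 134.26663208007812), (121.47786712646484, 184.66342163085938), 4.10781192779541) zmed 0.04528293652255905
```

View pics/s20.png

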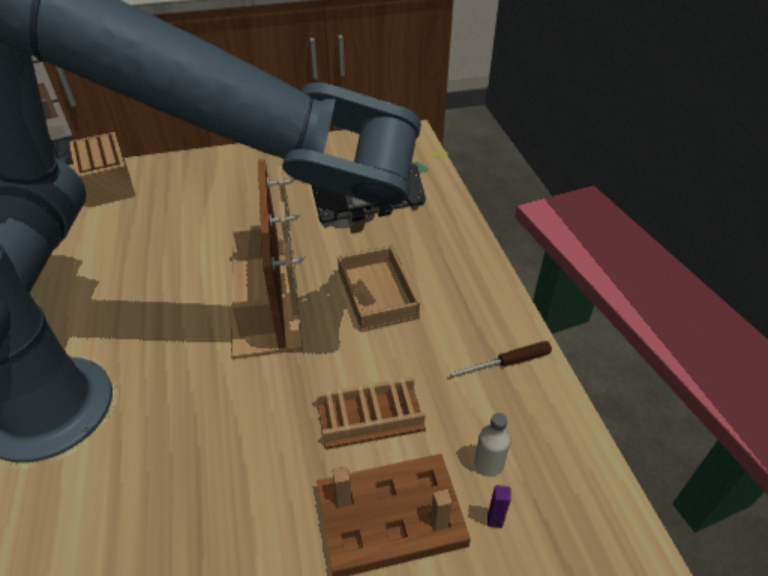

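View pics/w20.png

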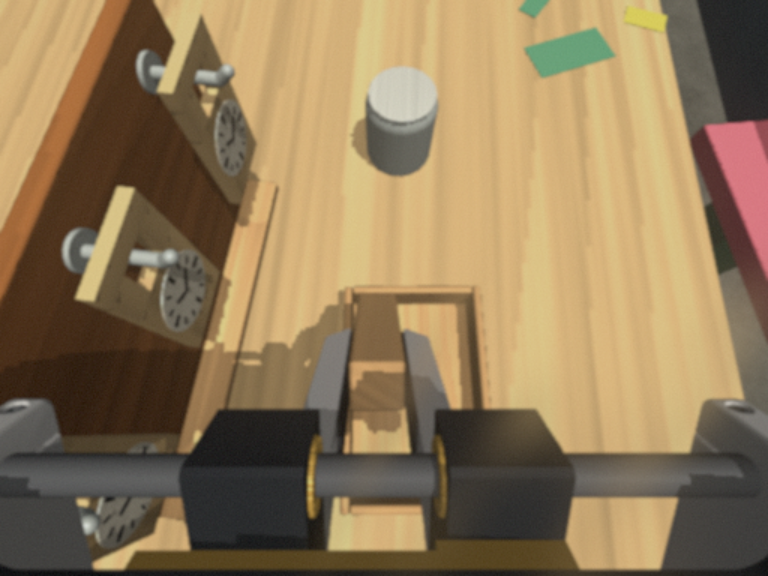

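Call:
drive_tool:
  moves:
    - [[0.5, 0, 0.3, 0, 0, 0], [1, 0, 0.6, 0, 0, 0], [1.5, 0, 1, 0, 0, 0], [1.5, -0.1, 1, 0, 0, 0], [1.5, -0.1, 1, 0, 0, 0], [1.5, 0, 1, 0, 0, 0], [1.5, 0, 0.9, 0, 0, 0], [1, 0, 0.6, 0, 0, 0], [0.6, 0, 0.4, 0, 0, 0], [0.3, 0, 0.2, 0, 0, 0], [0, 0, 0, 0, 0, 0], [0, 0, 0, 0, 0, 0]]

```text
t: 39.93
tool_pos: [0.587, 0.1468, 0.0676]
tcp_rot: [179.9, 55.1, 93.4]
force: [1.0, 0.1, -0.3]
grip_width: 0.235
```

Run:
```python
from h import *
plan([.585,.146,.0615],3.5)
save('wrist','w21',1.5)
```

```text
now [0.587  0.1468 0.0676] y-axis [0.9981 0.061  0.0011] xaxis [-0.0341  0.5717 -0.8197] t 39.9333 q [-12.2  20.7 102.8  35.7  71.1 -32. ] grip 0.235 F [ 1.   0.1 -0.3]
 turn rv [ 3.000e-04 -6.098e-01 -1.000e-03] rows 5.0818786429744325 | shift(cm) cur axes [ 0.46 -0.21  0.4 ] after turn axes [ 0.61 -0.21  0.07]
```

View pics/w21.png

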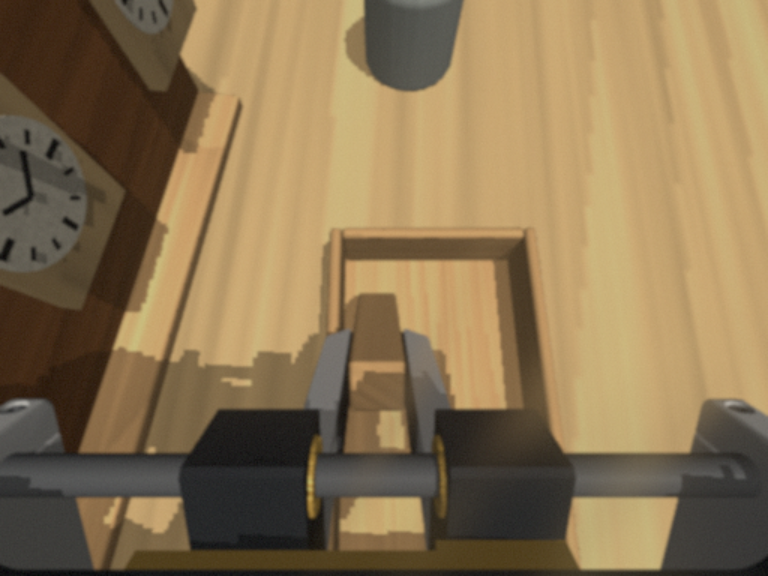

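Call:
drive_tool:
  moves:
    - [[0.25, 0, 0.2, 0, 0, 0], [0.2, 0, 0.15, 0, 0, 0], [0, 0, 0, 0, 0, 0], [0, 0, 0, 0, 0, 0]]

```text
t: 40.32
tool_pos: [0.5865, 0.1465, 0.0613]
tcp_rot: [-180.0, 55.0, 93.5]
force: [0.0, 1.4, -0.6]
grip_width: 0.233
```

Call:
drive_tool:
  moves:
    - [[0, 0, 0, 0, 0, 0], [0, 0, 0, 0, 0, 0], [0, 0, 0, 0, 0, 0], [0, 0, 0, 0, 0, 0], [0, 0, 0, 0, 0, 0], [0, 0, 0, 0, 0, 0], [0, 0, 0, 0, 0, 0]]
  gripper: 0.15

```text
t: 40.9
tool_pos: [0.5866, 0.1465, 0.0613]
tcp_rot: [180.0, 55.0, 93.5]
force: [-0.2, -0.7, -0.1]
grip_width: 0.425
```

Run:
```python
from h import *
plan([.585,.146,.0615],3.5)
save('wrist','w22',1.5)
```

```text
now [0.5866 0.1465 0.0613] y-axis [0.9981 0.061  0.    ] xaxis [-0.0349  0.5718 -0.8196] t 40.9 q [-12.2  21.2 102.9  35.8  70.6 -32.4] grip 0.425 F [-0.2 -0.7 -0.1]
 turn rv [-1.0e-04 -6.1e-01 -1.0e-04] rows 5.0835140796112555 | shift(cm) cur axes [-0.04 -0.16  0.02] after turn axes [-0.02 -0.16  0.04]
```

View pics/w22.png

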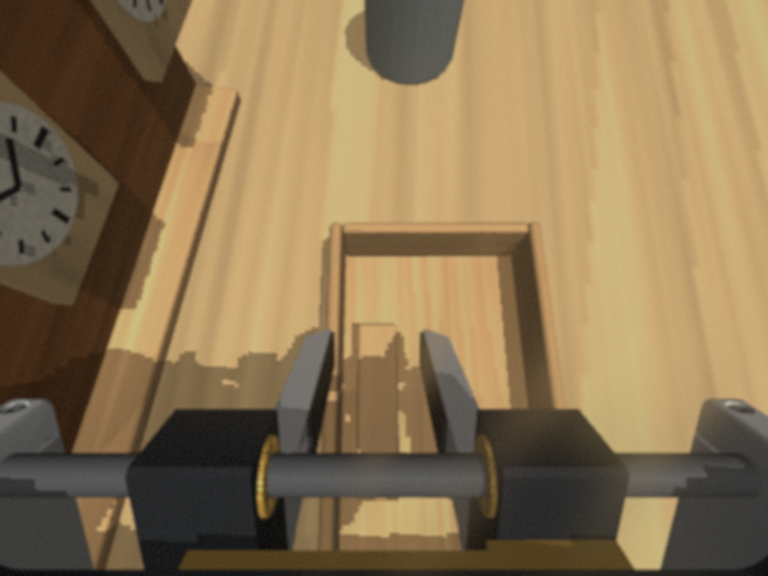

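Call:
drive_tool:
  moves:
    - [[-0.5, 0, -0.35, 0, 0, 0], [-1.5, 0, -1, 0, 0, 0], [-2, 0, -1.4, 0, 0, 0], [-2, 0, -1.4, 0, 0, 0], [-2, 0, -1.4, 0, 0, 0], [-2, 0, -1.4, 0, 0, 0], [-1, 0, -0.7, 0, 0, 0], [0, 0, 0, 0, -0.05, 0], [0, 0, 0, 0, -0.1, 0], [0, 0, 0, 0, -0.12, 0], [0, 0, 0, 0, -0.12, 0], [0, 0, 0, 0, -0.12, 0], [0, 0, 0, 0, -0.1, 0], [0, 0, 0, 0, 0, 0], [0, 0, 0, 0, 0, 0], [0, 0, 0, 0, 0, 0]]
  gripper: 0

```text
t: 42.28
tool_pos: [0.5863, 0.1459, 0.1947]
tcp_rot: [-143.5, 89.9, 130.0]
force: [-0.3, -0.2, -0.1]
grip_width: 0.5
```

Run:
```python
from h import *
plan([.4652,-.2985,.19],-.5)
```

```text
now [0.5863 0.1459 0.1947] y-axis [ 0.9982  0.0606 -0.0012] xaxis [-0.0013  0.0016 -1.    ] t 42.2833 q [ 3.2  8.6 96.7  0.1 74.8 -0.3] grip 0.5 F [-0.3 -0.2 -0.1]
 turn rv [ 0.0694 -0.0016  0.0013] rows 0.5781398479465989 | shift(cm) cur axes [  0.41 -14.78  43.62] after turn axes [  0.47 -11.72  44.54]
```

Call:
drive_tool:
  moves:
    - [[0, -0.2, 1, 0.069, 0, 0], [0, -0.7, 2, 0, 0, 0], [0, -0.9, 3, 0, 0, 0], [0, -0.9, 3.3, 0, 0, 0], [0, -0.9, 3.3, 0, 0, 0], [0, -0.9, 3.3, 0, 0, 0], [0, -0.9, 3.3, 0, 0, 0], [0, -0.9, 3.3, 0, 0, 0], [0, -0.9, 3.3, 0, 0, 0], [0, -0.9, 3.3, 0, 0, 0], [0, -0.9, 3.3, 0, 0, 0], [0, -0.9, 3.3, 0, 0, 0], [0, -0.9, 3.3, 0, 0, 0], [0, -0.6, 3, 0, 0, 0], [0, -0.3, 1.8, 0, 0, 0], [0, 0, 0.8, 0, 0, 0], [0, 0, 0, 0, 0, 0], [0, 0, 0, 0, 0, 0], [0, 0, 0, 0, 0, 0]]

```text
t: 43.87
tool_pos: [0.4667, -0.2981, 0.195]
tcp_rot: [-175.6, 89.9, 93.9]
force: [0.0, 1.0, 0.5]
grip_width: 0.498
```

Run:
```python
from h import *
plan([.4652,-.2985,.061],-.5)
save('wrist','w23',1.5)
```

```text
now [ 0.4667 -0.2981  0.195 ] y-axis [ 1.0e+00 -7.5e-03 -1.0e-04] xaxis [-1.e-04  1.e-03 -1.e+00] t 43.8667 q [-44.3   1.8 104.    0.   74.3 -43.9] grip 0.498 F [0.  1.  0.5]
 turn rv [ 0.0012 -0.001   0.0001] rows 0.010323796124692745 | shift(cm) cur axes [13.4  -0.15  0.06] after turn axes [13.4  -0.15  0.04]
```

View pics/w23.png

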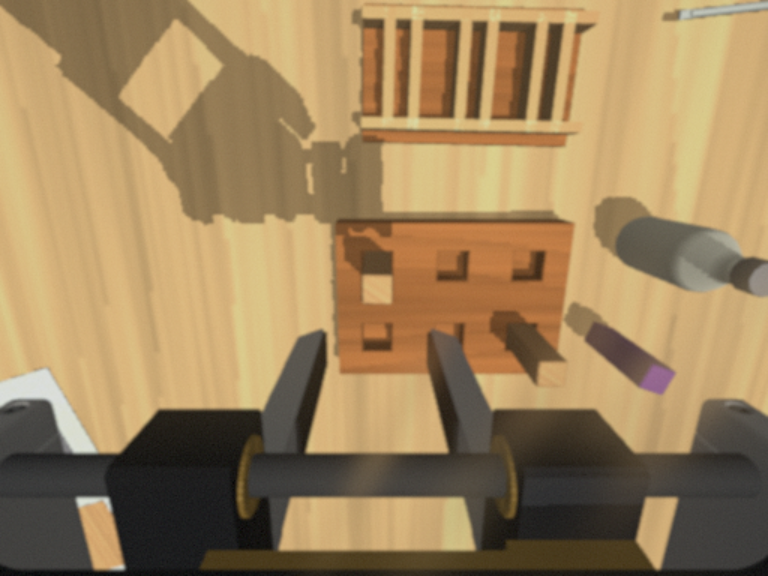

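Leg at (377,288), centred between the fingers. Descend, grip, lift.

Call:
drive_tool:
  moves:
    - [[0.8, -0.05, 0, 0, 0, 0], [1.7, -0.05, 0, 0, 0, 0], [2, 0, 0, 0, 0, 0], [2, 0, 0, 0, 0, 0], [2, 0, 0, 0, 0, 0], [1.8, 0, 0, 0, 0, 0], [1.5, 0, 0, 0, 0, 0], [1, 0, 0, 0, 0, 0], [0.5, 0, 0, 0, 0, 0], [0, 0, 0, 0, 0, 0], [0, 0, 0, 0, 0, 0]]

```text
t: 44.83
tool_pos: [0.466, -0.2989, 0.0627]
tcp_rot: [52.6, 90.0, -37.8]
force: [-0.2, 0.4, 0.2]
grip_width: 0.504
```

Call:
drive_tool:
  moves:
    - [[0, 0, 0, 0, 0, 0], [0, 0, 0, 0, 0, 0], [0, 0, 0, 0, 0, 0], [0, 0, 0, 0, 0, 0], [0, 0, 0, 0, 0, 0], [0, 0, 0, 0, 0, 0]]
  gripper: 1
  newtons: 25

```text
t: 45.33
tool_pos: [0.4659, -0.2992, 0.0628]
tcp_rot: [50.6, 90.0, -39.9]
force: [-0.6, 0.9, 1.3]
grip_width: 0.228
```

Call:
drive_tool:
  moves:
    - [[-0.5, 0, 0, 0, 0, 0], [-1, 0, 0, 0, 0, 0], [-1.5, 0, 0, 0, 0, 0], [-1.5, 0, 0, 0, 0, 0], [-1.5, 0, 0, 0, 0, 0], [-1.5, 0, 0, 0, 0, 0], [-1.5, 0, 0, 0, 0, 0], [-1.5, 0, 0, 0, 0, 0], [-1.5, 0, 0, 0, 0, 0], [-1, 0, 0, 0, 0, 0], [-0.5, 0, 0, 0, 0, 0], [0, 0, 0, 0, 0, 0], [0, 0, 0, 0, 0, 0]]

```text
t: 46.42
tool_pos: [0.4655, -0.2988, 0.197]
tcp_rot: [-131.9, 90.0, 137.7]
force: [0.4, 0.4, -1.0]
grip_width: 0.234
```

Run:
```python
from h import *
from box import box
f=save('top','t24',1.5); box([('top',f)])
save('wrist','w24',1)
plan([.618,.142,.1965],3.5)
```

```text
top box rim ((618.6239013671875, 133.52084350585938), (121.15995025634766, 180.6146240234375), 3.465292453765869) zmed 0.0433875477919643
now [ 0.4652 -0.2985  0.1962] y-axis [ 1.     -0.008  -0.0014] xaxis [-0.0014  0.0014 -1.    ] t 46.5167 q [-44.4   1.6 104.    0.   74.5 -44. ] grip 0.233 F [ 0.7  0.3 -0.2]
 turn rv [-0.0691 -0.0014  0.0013] rows 0.5758011670226294 | shift(cm) cur axes [  0.    14.93 -44.17] after turn axes [ -0.03  17.94 -43.04]
```

View pics/t24.png

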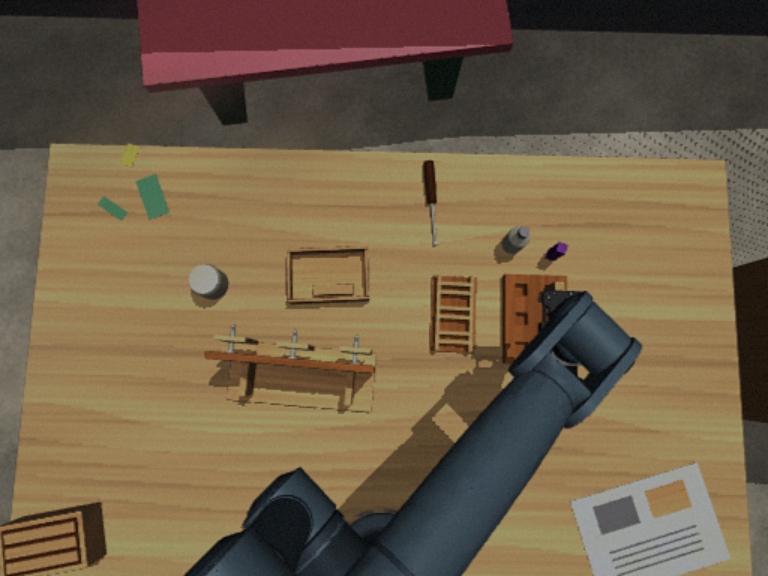

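Call:
drive_tool:
  moves:
    - [[0, 0.4, -1, -0.069, 0, 0], [0, 1, -2, 0, 0, 0], [0, 1.3, -3, 0, 0, 0], [0, 1.3, -3.3, 0, 0, 0], [0, 1.3, -3.3, 0, 0, 0], [0, 1.3, -3.3, 0, 0, 0], [0, 1.3, -3.3, 0, 0, 0], [0, 1.3, -3.3, 0, 0, 0], [0, 1.3, -3.3, 0, 0, 0], [0, 1.3, -3.3, 0, 0, 0], [0, 1.3, -3.3, 0, 0, 0], [0, 1.3, -3.3, 0, 0, 0], [0, 1.3, -3, 0, 0, 0], [0, 1.3, -3, 0, 0, 0], [0, 1, -1.5, 0, 0, 0], [0, 0.3, -0.5, 0, 0, 0], [0, 0, 0, 0, 0, 0], [0, 0, 0, 0, 0, 0], [0, 0, 0, 0, 0, 0]]

```text
t: 48.1
tool_pos: [0.6219, 0.1469, 0.1968]
tcp_rot: [-73.6, 89.9, -160.2]
force: [0.2, -0.1, -0.4]
grip_width: 0.231
```

Call:
drive_tool:
  moves:
    - [[0, 0, 0, 0, 0.05, 0], [0, 0, 0, 0, 0.1, 0], [0, 0, 0, 0, 0.1, 0], [0, 0, 0, 0, 0.1, 0], [0, 0, 0, 0, 0.1, 0], [0, 0, 0, 0, 0.1, 0], [0, 0, 0, 0, 0.06, 0], [0, 0, 0, 0, 0, 0], [0, 0, 0, 0, 0, 0]]

```text
t: 48.85
tool_pos: [0.6222, 0.1465, 0.1968]
tcp_rot: [-179.9, 55.1, 93.4]
force: [-0.2, 0.3, -0.0]
grip_width: 0.233
```

Run:
```python
from h import *
from box import box
plan([.622,.147,.0655],3.5)
save('wrist','w25',1.5)
box([('side',grab_frame('side'))])
```

```text
now [0.6222 0.1465 0.1968] y-axis [ 0.9983  0.0584 -0.001 ] xaxis [-0.0342  0.5707 -0.8204] t 48.85 q [-11.5  14.9  94.6  33.9  82.2 -23.1] grip 0.233 F [-0.2  0.3 -0. ]
 turn rv [-0.0029 -0.6086  0.0002] rows 5.071863743077088 | shift(cm) cur axes [10.8  -0.    7.47] after turn axes [13.13 -0.01 -0.05]
side box rim ((620.511962890625, 134.50538635253906), (120.64225006103516, 185.8201141357422), 3.5794055461883545) zmed 0.04518551174614621
```

View pics/w25.png

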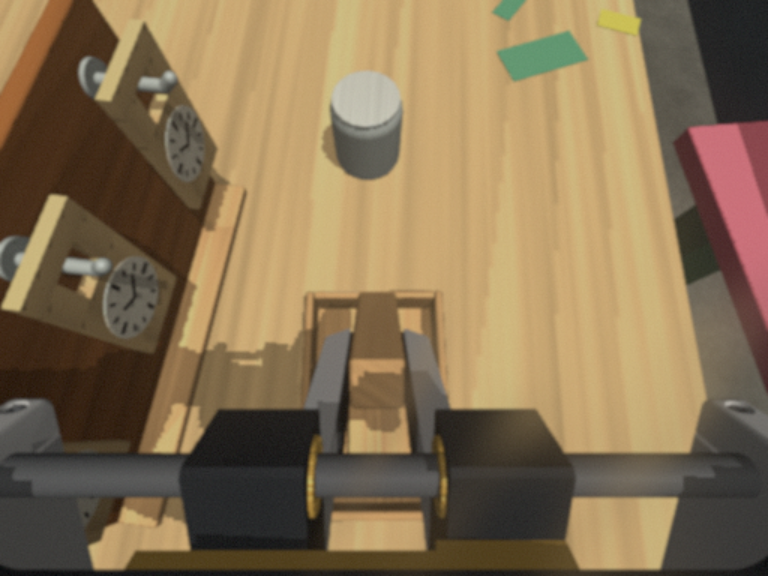

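Call:
drive_tool:
  moves:
    - [[0.5, 0, 0.3, 0, 0, 0], [1, 0, 0.7, 0, 0, 0], [1.5, 0, 1.1, 0, 0, 0], [1.5, 0, 1.1, 0, 0, 0], [1.5, 0, 1.1, 0, 0, 0], [1.5, 0, 1, 0, 0, 0], [1.5, 0, 1, 0, 0, 0], [1, 0, 0.7, 0, 0, 0], [0.6, 0, 0.4, 0, 0, 0], [0.3, 0, 0.2, 0, 0, 0], [0, 0, 0, 0, 0, 0], [0, 0, 0, 0, 0, 0]]

```text
t: 49.95
tool_pos: [0.6229, 0.1483, 0.065]
tcp_rot: [179.9, 55.1, 93.4]
force: [-0.9, 0.6, -0.8]
grip_width: 0.231
```

Call:
drive_tool:
  moves:
    - [[0, 0, 0, 0, 0, 0], [0, 0, 0, 0, 0, 0], [0, 0, 0, 0, 0, 0], [0, 0, 0, 0, 0, 0], [0, 0, 0, 0, 0, 0], [0, 0, 0, 0, 0, 0], [0, 0, 0, 0, 0, 0]]
  gripper: 0.15

```text
t: 50.53
tool_pos: [0.6224, 0.1483, 0.0645]
tcp_rot: [180.0, 55.0, 93.5]
force: [-1.0, 0.2, -0.7]
grip_width: 0.429
```

Run:
```python
from h import *
plan([.622,.147,.0635],3.5)
save('wrist','w26',1.5)
```

```text
now [0.6224 0.1483 0.0645] y-axis [9.981e-01 6.090e-02 1.000e-04] xaxis [-0.0348  0.5718 -0.8196] t 50.5333 q [-11.3  24.9  97.4  35.7  71.7 -30.6] grip 0.429 F [-1.   0.2 -0.7]
 turn rv [-1.0e-04 -6.1e-01 -2.0e-04] rows 5.0833397178821205 | shift(cm) cur axes [ 0.01 -0.05  0.16] after turn axes [ 0.1  -0.05  0.12]
```

View pics/w26.png

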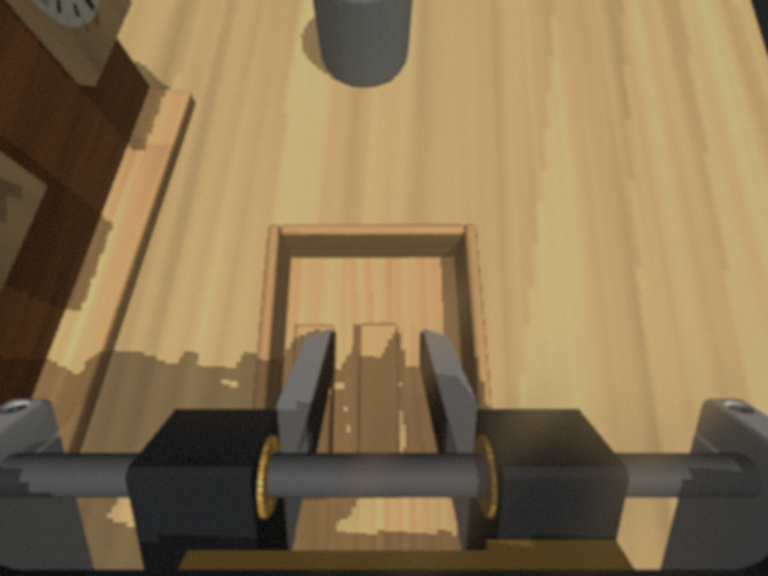

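Two legs lie side by side in the box. Retract and fetch the last one.

Call:
drive_tool:
  moves:
    - [[-0.5, 0, -0.35, 0, 0, 0], [-1.5, 0, -1, 0, 0, 0], [-2, 0, -1.4, 0, 0, 0], [-2, 0, -1.4, 0, 0, 0], [-2, 0, -1.4, 0, 0, 0], [-2, 0, -1.4, 0, 0, 0], [-1, 0, -0.7, 0, 0, 0], [0, 0, 0, 0, -0.05, 0], [0, 0, 0, 0, -0.1, 0], [0, 0, 0, 0, -0.12, 0], [0, 0, 0, 0, -0.12, 0], [0, 0, 0, 0, -0.12, 0], [0, 0, 0, 0, -0.1, 0], [0, 0, 0, 0, 0, 0], [0, 0, 0, 0, 0, 0], [0, 0, 0, 0, 0, 0]]
  gripper: 0

```text
t: 51.92
tool_pos: [0.6221, 0.1476, 0.1977]
tcp_rot: [-142.5, 89.9, 131.0]
force: [0.7, -0.6, -0.5]
grip_width: 0.498
```

Run:
```python
from h import *
plan([.594,-.365,.20],-.5)
```

```text
now [0.6221 0.1476 0.1977] y-axis [ 0.9982  0.0606 -0.0012] xaxis [-0.0013  0.0015 -1.    ] t 51.9167 q [ 3.2 13.1 91.2  0.1 75.8 -0.3] grip 0.498 F [ 0.7 -0.6 -0.5]
 turn rv [ 0.0694 -0.0015  0.0013] rows 0.5781732429054406 | shift(cm) cur axes [-0.3  -5.91 50.99] after turn axes [-0.23 -2.36 51.28]
```

Call:
drive_tool:
  moves:
    - [[0, 0, 1, 0.069, 0, 0], [0, -0.2, 2, 0, 0, 0], [0, -0.2, 3.3, 0, 0, 0], [0, -0.2, 3.6, 0, 0, 0], [0, -0.2, 3.6, 0, 0, 0], [0, -0.2, 3.6, 0, 0, 0], [0, -0.2, 3.6, 0, 0, 0], [0, -0.2, 3.6, 0, 0, 0], [0, -0.2, 3.6, 0, 0, 0], [0, -0.2, 3.6, 0, 0, 0], [0, -0.2, 3.6, 0, 0, 0], [0, -0.2, 3.6, 0, 0, 0], [0, -0.2, 3.6, 0, 0, 0], [0, 0, 3.3, 0, 0, 0], [0, 0, 3, 0, 0, 0], [0, 0, 1.7, 0, 0, 0], [0, 0, 0.7, 0, 0, 0], [0, 0, 0, 0, 0, 0], [0, 0, 0, 0, 0, 0], [0, 0, 0, 0, 0, 0]]

```text
t: 53.58
tool_pos: [0.5952, -0.3603, 0.1982]
tcp_rot: [-170.5, 89.9, 99.1]
force: [0.3, 0.3, 0.1]
grip_width: 0.5
```

Run:
```python
from h import *
plan([.594,-.3652,.061],-.5)
save('wrist','w27',1.5)
```

```text
now [ 0.5952 -0.3603  0.1982] y-axis [ 1.0e+00 -6.7e-03 -1.0e-04] xaxis [-1.e-04  9.e-04 -1.e+00] t 53.5833 q [-40.5  20.4  82.2   0.   77.4 -40.1] grip 0.5 F [0.3 0.3 0.1]
 turn rv [ 0.002  -0.0009  0.0002] rows 0.016940887995329466 | shift(cm) cur axes [13.72 -0.12  0.51] after turn axes [13.72 -0.12  0.49]
```

View pics/w27.png

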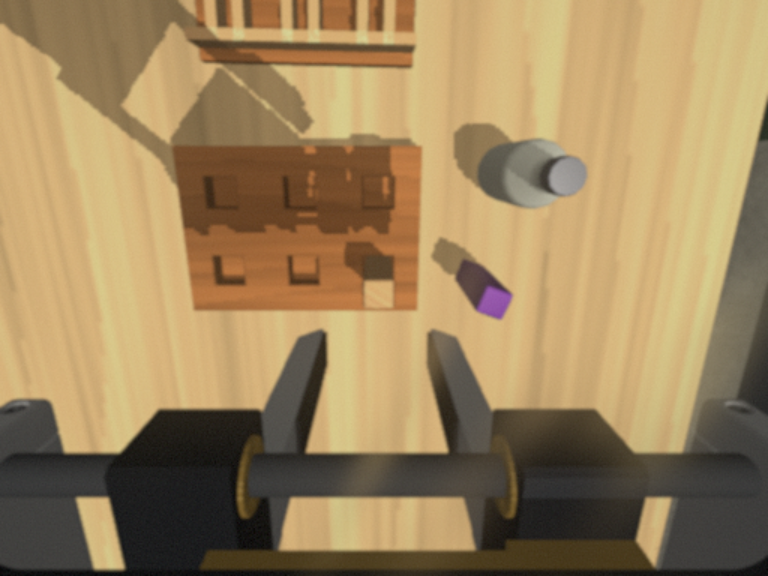

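Call:
drive_tool:
  moves:
    - [[0.8, -0.05, 0.2, 0, 0, 0], [1.7, -0.05, 0.2, 0, 0, 0], [2, 0, 0.1, 0, 0, 0], [2, 0, 0, 0, 0, 0], [2, 0, 0, 0, 0, 0], [1.9, 0, 0, 0, 0, 0], [1.6, 0, 0, 0, 0, 0], [1.1, 0, 0, 0, 0, 0], [0.5, 0, 0, 0, 0, 0], [0, 0, 0, 0, 0, 0], [0, 0, 0, 0, 0, 0]]

```text
t: 54.55
tool_pos: [0.5944, -0.367, 0.063]
tcp_rot: [51.6, 89.9, -38.8]
force: [0.7, 0.8, 0.5]
grip_width: 0.497
```

Call:
drive_tool:
  moves:
    - [[0, 0, 0, 0, 0, 0], [0, 0, 0, 0, 0, 0], [0, 0, 0, 0, 0, 0], [0, 0, 0, 0, 0, 0], [0, 0, 0, 0, 0, 0], [0, 0, 0, 0, 0, 0]]
  gripper: 1
  newtons: 25

```text
t: 55.05
tool_pos: [0.5943, -0.3671, 0.063]
tcp_rot: [48.0, 89.9, -42.4]
force: [-0.6, 1.2, 1.6]
grip_width: 0.235
```

Call:
drive_tool:
  moves:
    - [[-0.5, 0, 0, 0, 0, 0], [-1, 0, 0, 0, 0, 0], [-1.5, 0, 0, 0, 0, 0], [-1.5, 0, 0, 0, 0, 0], [-1.5, 0, 0, 0, 0, 0], [-1.5, 0, 0, 0, 0, 0], [-1.5, 0, 0, 0, 0, 0], [-1.5, 0, 0, 0, 0, 0], [-1.5, 0, 0, 0, 0, 0], [-1, 0, 0, 0, 0, 0], [-0.5, 0, 0, 0, 0, 0], [0, 0, 0, 0, 0, 0], [0, 0, 0, 0, 0, 0]]

```text
t: 56.13
tool_pos: [0.5938, -0.3666, 0.197]
tcp_rot: [-127.4, 90.0, 142.1]
force: [0.5, 0.2, -1.1]
grip_width: 0.232
```

Run:
```python
from h import *
from box import box
f=save('top','t28',1.5); box([('top',f)])
plan([.653,.149,.1965],3.5)
```

```text
top box rim ((618.9392700195312, 133.25546264648438), (121.52936553955078, 180.03298950195312), 3.441849708557129) zmed 0.043649396420376796
now [ 0.5935 -0.3664  0.1963] y-axis [ 1.     -0.008  -0.0014] xaxis [-0.0014  0.0012 -1.    ] t 56.1833 q [-41.   20.7  82.   -0.   77.4 -40.5] grip 0.234 F [ 0.4  0.6 -1.4]
 turn rv [-0.0691 -0.0012  0.0013] rows 0.5756888078016349 | shift(cm) cur axes [  0.03   5.53 -51.59] after turn axes [ -0.02   9.08 -51.09]
```

View pics/t28.png

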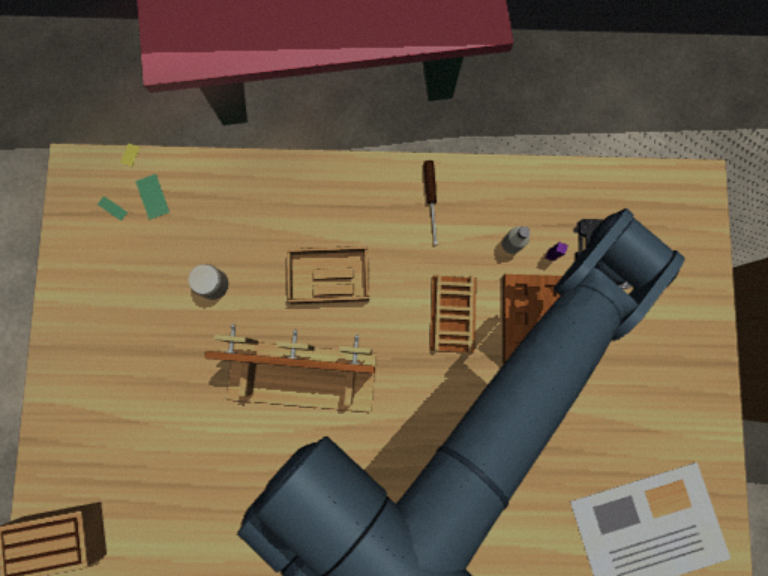

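Call:
drive_tool:
  moves:
    - [[0, 0, -1, -0.069, 0, 0], [0, 0.3, -2, 0, 0, 0], [0, 0.6, -3.3, 0, 0, 0], [0, 0.7, -3.6, 0, 0, 0], [0, 0.7, -3.6, 0, 0, 0], [0, 0.7, -3.6, 0, 0, 0], [0, 0.7, -3.6, 0, 0, 0], [0, 0.7, -3.6, 0, 0, 0], [0, 0.7, -3.6, 0, 0, 0], [0, 0.7, -3.6, 0, 0, 0], [0, 0.7, -3.6, 0, 0, 0], [0, 0.7, -3.6, 0, 0, 0], [0, 0.7, -3.6, 0, 0, 0], [0, 0.7, -3.3, 0, 0, 0], [0, 0.5, -3, 0, 0, 0], [0, 0.1, -1.7, 0, 0, 0], [0, 0, -0.7, 0, 0, 0], [0, 0, 0, 0, 0, 0], [0, 0, 0, 0, 0, 0], [0, 0, 0, 0, 0, 0]]

```text
t: 57.85
tool_pos: [0.6552, 0.1469, 0.1971]
tcp_rot: [-64.8, 90.0, -151.4]
force: [-0.7, 0.4, 0.0]
grip_width: 0.236
```

Call:
drive_tool:
  moves:
    - [[0, 0, 0, 0, 0.05, 0], [0, 0, 0, 0, 0.1, 0], [0, 0, 0, 0, 0.1, 0], [0, 0, 0, 0, 0.1, 0], [0, 0, 0, 0, 0.1, 0], [0, 0, 0, 0, 0.1, 0], [0, 0, 0, 0, 0.06, 0], [0, 0, 0, 0, 0, 0], [0, 0, 0, 0, 0, 0]]

```text
t: 58.6
tool_pos: [0.6554, 0.146, 0.1968]
tcp_rot: [-179.9, 55.1, 93.4]
force: [-0.3, -0.2, -0.8]
grip_width: 0.238
```

Run:
```python
from h import *
from box import box
plan([.653,.149,.0645],3.5)
save('wrist','w29',1.5)
box([('side',grab_frame('side'))])
```

```text
now [0.6554 0.146  0.1968] y-axis [ 0.9983  0.058  -0.0013] xaxis [-0.0342  0.5707 -0.8204] t 58.6 q [-10.9  19.1  89.5  33.9  82.7 -22.1] grip 0.238 F [-0.3 -0.2 -0.8]
 turn rv [-0.0034 -0.6087  0.0003] rows 5.072083623144527 | shift(cm) cur axes [11.03 -0.21  7.31] after turn axes [13.23 -0.22 -0.31]
side box rim ((620.51953125, 135.00563049316406), (120.9656753540039, 184.94021606445312), 3.7376580238342285) zmed 0.04517621353869683
```

View pics/w29.png

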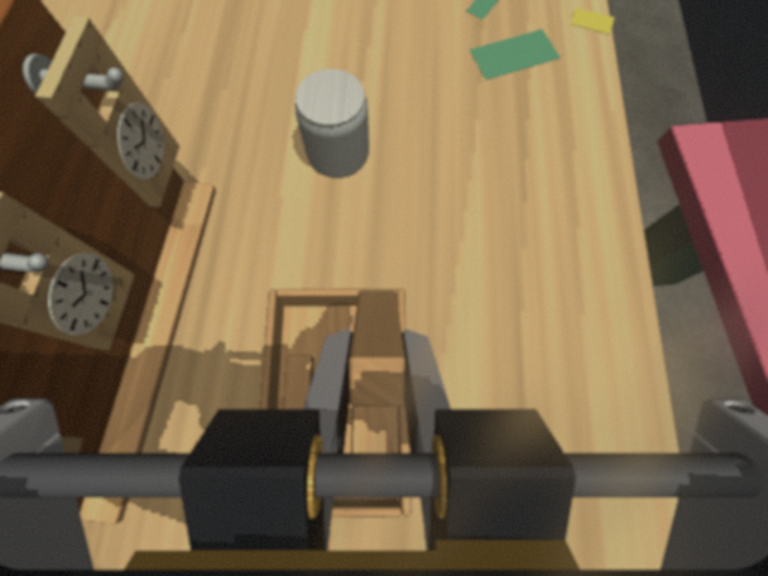

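Call:
drive_tool:
  moves:
    - [[0.5, -0.15, 0.3, 0, 0, 0], [1, -0.15, 0.7, 0, 0, 0], [1.5, 0, 1.1, 0, 0, 0], [1.5, 0, 1.1, 0, 0, 0], [1.5, 0, 1.1, 0, 0, 0], [1.5, 0, 1, 0, 0, 0], [1.5, 0, 1, 0, 0, 0], [1, 0, 0.7, 0, 0, 0], [0.5, 0, 0.3, 0, 0, 0], [0, 0, 0, 0, 0, 0], [0, 0, 0, 0, 0, 0]]

```text
t: 59.62
tool_pos: [0.6527, 0.148, 0.0696]
tcp_rot: [180.0, 55.0, 93.5]
force: [0.1, 0.4, 0.2]
grip_width: 0.232
```

Run:
```python
from h import *
plan([.652,.147,.0645],3.5)
save('wrist','w30',1.5)
```

```text
now [0.6527 0.148  0.0696] y-axis [9.981e-01 6.090e-02 4.000e-04] xaxis [-0.0346  0.5719 -0.8196] t 59.6167 q [-10.8  27.9  92.6  35.5  72.9 -29.1] grip 0.232 F [0.1 0.4 0.2]
 turn rv [-0.000e+00 -6.101e-01 -4.000e-04] rows 5.08441107360046 | shift(cm) cur axes [ 0.36 -0.08  0.37] after turn axes [ 0.51 -0.08  0.1 ]
```

View pics/w30.png

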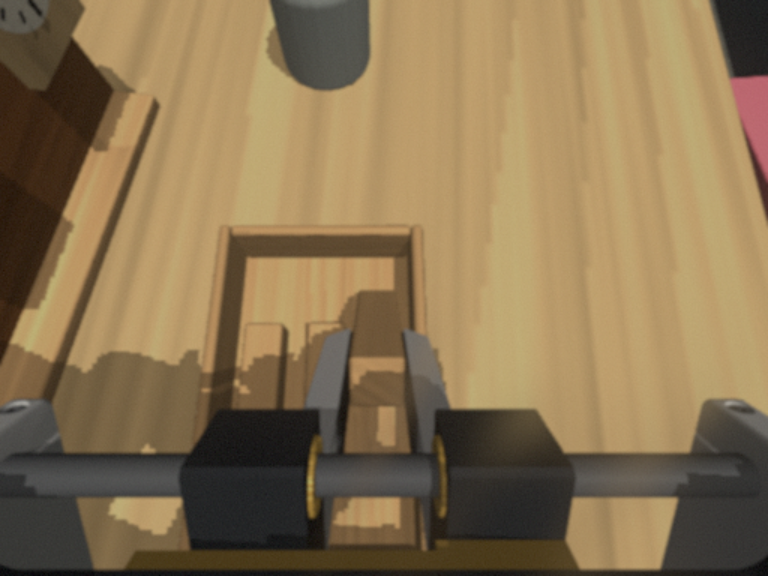

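Call:
drive_tool:
  moves:
    - [[0.25, 0, 0.15, 0, 0, 0], [0.2, 0, 0.15, 0, 0, 0], [0, 0, 0, 0, 0, 0], [0, 0, 0, 0, 0, 0]]

```text
t: 60.0
tool_pos: [0.6524, 0.1481, 0.0642]
tcp_rot: [180.0, 55.1, 93.5]
force: [0.1, 0.0, -0.9]
grip_width: 0.234
```

Call:
drive_tool:
  moves:
    - [[0, 0, 0, 0, 0, 0], [0, 0, 0, 0, 0, 0], [0, 0, 0, 0, 0, 0], [0, 0, 0, 0, 0, 0], [0, 0, 0, 0, 0, 0], [0, 0, 0, 0, 0, 0], [0, 0, 0, 0, 0, 0]]
  gripper: 0.15

```text
t: 60.58
tool_pos: [0.6524, 0.1481, 0.0641]
tcp_rot: [180.0, 55.0, 93.5]
force: [-0.3, -0.1, -0.1]
grip_width: 0.422
```

Call:
drive_tool:
  moves:
    - [[-0.5, 0, -0.35, 0, 0, 0], [-1.5, 0, -1, 0, 0, 0], [-2, 0, -1.4, 0, 0, 0], [-2, 0, -1.4, 0, 0, 0], [-2, 0, -1.4, 0, 0, 0], [-2, 0, -1.4, 0, 0, 0], [-2, 0, -1.4, 0, 0, 0], [0, 0, 0, 0, -0.05, 0], [0, 0, 0, 0, -0.1, 0], [0, 0, 0, 0, -0.12, 0], [0, 0, 0, 0, -0.12, 0], [0, 0, 0, 0, -0.12, 0], [0, 0, 0, 0, -0.1, 0], [0, -1, 2, 0, 0, 0], [0, -1, 3, 0, 0, 0], [0, -1, 3, 0, 0, 0], [0, -1, 3, 0, 0, 0], [0, -1, 3, 0, 0, 0], [0, 0, 2, 0, 0, 0], [0, 0, 0, 0, 0, 0]]

```text
t: 62.25
tool_pos: [0.6121, -0.0183, 0.211]
tcp_rot: [39.1, 89.9, -47.7]
force: [0.5, -0.2, -0.3]
grip_width: 0.425
```

Call:
drive_tool:
  moves:
    - [[0, 0, 3, 0, 0, 0], [0, 0, 3, 0, 0, 0], [0, 0, 3, 0, 0, 0], [0, 0, 3, 0, 0, 0], [0, 0, 3, 0, 0, 0], [0, 0, 3, 0, 0, 0], [0, 0, 2, 0, 0, 0], [0, 0, 0, 0, 0, 0], [0, 0, 0, 0, 0, 0]]

```text
t: 63.0
tool_pos: [0.6246, -0.2145, 0.2104]
tcp_rot: [165.9, 90.0, 79.3]
force: [-0.1, 0.8, 0.2]
grip_width: 0.427
```

Run:
```python
from h import *
from box import box
f=save('top','t31',1.5); g=save('side','s31',1.5); box([('top',f),('side',g)])
im=f['frame'][140:280,120:390][:,:,::-1]; cv2.imwrite('pics/t31c.png',cv2.resize(im,None,fx=2.9,fy=2.9,interpolation=cv2.INTER_CUBIC))
plan([.65,.1,.2],0)
```

```text
top box rim ((618.5995483398438, 133.3484344482422), (120.55183410644531, 180.1475067138672), 3.8074541091918945) zmed 0.04337351518239074
side box rim ((619.8534545898438, 135.41651916503906), (120.1216812133789, 187.19638061523438), 3.340698003768921) zmed 0.04560350658617529
now [ 0.6246 -0.2131  0.2103] y-axis [ 0.9981  0.062  -0.    ] xaxis [-0.0001  0.0006 -1.    ] t 63.1 q [-28.7  15.1  87.4   0.   77.5 -32.2] grip 0.425 F [-0.2  0.7  0.7]
 turn rv [ 0.062  -0.0006  0.    ] rows 0.5166349666924575 | shift(cm) cur axes [  1.05   4.48 -31.09] after turn axes [  1.03   2.54 -31.31]
```

View pics/t31c.png

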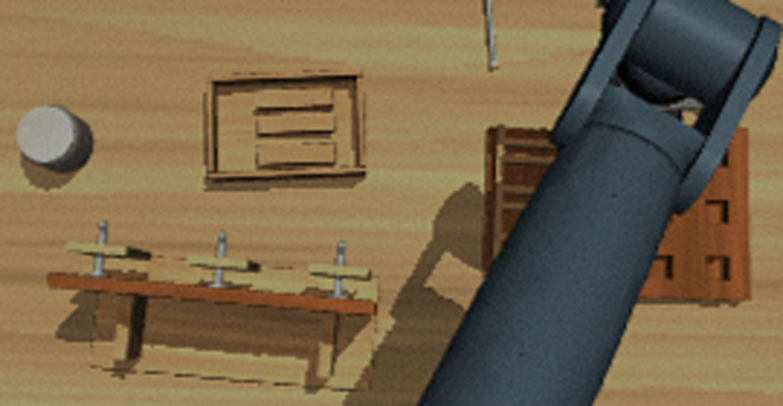

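View pics/s31.png

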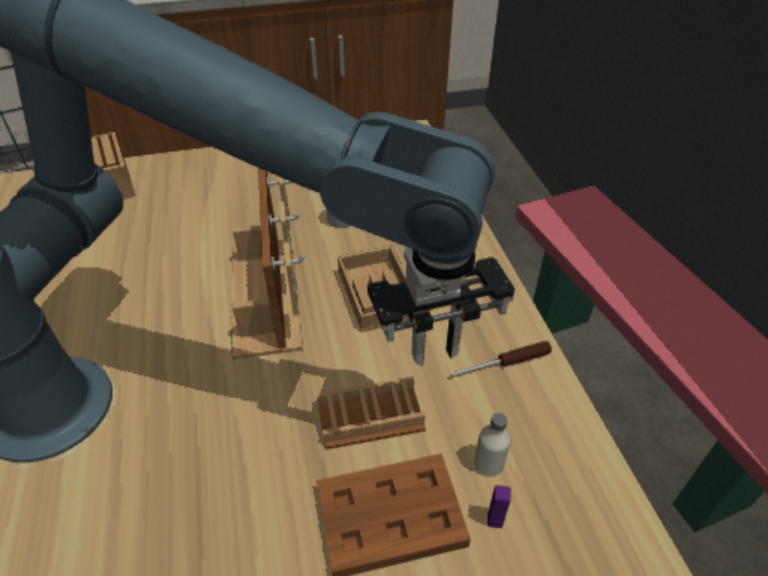

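```bash
python3 -c "
from station import *
print(job_done())"
```

```text
the job is handed in; nothing more can be done
None
```

The job is handed in: all three dial plates hang on the hooks, one to each, and all three pine legs lie in the box. It took about 63 s of the 210 s, and the hand-in gave no verdict.

- **Dials:** All three printed faces point outward. The middle plate in the rack faced the wrong way, so I turned it half a turn before hanging it. The wrist pictures showed each hook through its hole and the printed faces outward.
- **Legs:** They lie flat, side by side. I laid them in the box after the dials were hung. The last top view shows them inside and the visible tray pockets empty.
- **Box:** It stands upright at about (0.619, 0.134) m with no displacement seen. The top and side views agree on that to about 2 mm; the side view read its long side 5–7 mm too long.
- **Bystanders:** I did not touch the glue bottle, paint can, screwdriver or purple look-alike. They look unmoved in the last pictures.
- **Forces:** Readings at the end of each move stayed under 3 N.

The only slip was one 21-row move call, refused for its length before anything moved. In the final pictures the arm hides part of the rack, the tray and the paint can. No other check failed.

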